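# Load and close the vacuum capper at a market stall

### The arm

A 7-joint arm with a two-finger parallel gripper is mounted at the origin on the work surface. World frame = base frame: x ahead of the robot, y to its left, z up, the work surface at z = 0. Lengths are in mm, angles in rad, forces in N, time in s.
With the tool pointing down it reaches from about 400 to 875 mm from the base axis. Payload 4.4 kg.
Tool frame: the origin (TCP) lies at the very end of the fingers, on their centre line; the grasp point (between the pads) lies 19 mm behind it; y points along the fingers, x is the direction in which the jaws open and shut, and the axes are right-handed (so a half turn about y gives the same grasp; the last joint's range is limited). The gripper opens to 85 mm and grips with 20 to 120 N. Pads are 22 mm wide; open, the fingers measure 114 mm over their backs; the gripper's body (76 mm by 85 mm) begins 54 mm behind the grasp point. The pads swing forward as they close: fully open they stand 13 mm farther back than shut.
Start: joints at [1.056, 0.628, 0.038, 1.517, -0.027, 0.996, -0.02], TCP at [282.053, -585.631, 231.313] pointing down, gripper open.
Joint ranges: [-3.06, 3.06], [-0.37, 2.12], [-1.25, 1.32], [0.18, 2.47], [-1.1, 4.24], [0.23, 1.98], [-2.94, 2.94]. Speed limits (rad/s): [2.57, 2.57, 3.14, 3.14, 3.14, 3.14, 3.14].

### API

Orientations are given as [roll, pitch, yaw] about the fixed x, y, z axes, in that order (R = Rz(yaw) Ry(pitch) Rx(roll)).
In Python, from cell import readout, eyes, finish_job gives the robot as it stands. The module is installed in compiled form; this text tells all that it offers.
- The arm moves only by the tool apply_moves, never from a script. Its argument "commands" is a list that holds one entry, the list of rows, each a list of 6 numbers: the shift along the tool's x, y, z in units of 0.04 m (1.0 is 0.04 m), then the turn, a rotation vector about the tool's x, y, z in units of 5 degrees (1.0 is 5 degrees). A call has 1 to 8 rows; each row shifts and turns the pose as measured when the row begins, along the tool's axes as they then stand; what a row does not reach is not made up. A row lasts 1/12 s, in which the tool goes at most 41.7 mm and 7.16 degrees, less where a joint would pass 70% of its speed; a pose out of reach is approached as far as the arm can. A call with a number of a shift or a turn outside -1 to 1 is refused whole. A call with a gripper value outside its range is refused whole. "claw" is the finger opening in mm, from 0 to 85.4, set as the call begins (left out, the last holds). The fingers move at their own pace and stop on an object; the grip force is fixed at half the most. Time passes only in rows, so rows that do not move let the fingers close. It gives the time, the measured TCP pose, the force and the opening at its end, in the units of the state.
- readout.read_state(): the state, without advancing time (a new reading comes with each control period).
- eyes.get_image(name): name is "scene" or "top" or "wrist"; returns a dict with "image" (420x560x3 uint8, red, green, blue), "mtx" (3x3 intrinsics, pixels), "rvec" (rotation vector, rad) and "tvec" (3), from world to camera coordinates, as OpenCV has them. Camera axes: x right, y down, z forward; pixel columns grow to the right and rows downward; lengths in mm; the calibration is good to about 2 mm. A picture is of the moment at which its call begins. There is no depth.
- finish_job(): hands the job in, once; it reports no verdict.
The state is a dict: "clock": time; "qpos": joint angles; "qd": joint speeds; "tau": joint torques, N m; "eef_pos": TCP position; "tool_rot": TCP orientation; "force": force on the tool from outside, world axes, zero at the start; "torque": the same for the moment, N m; "width": finger opening in mm.
Only numpy, scipy, OpenCV 4.12 (cv2) and the standard library are available. Lean on these libraries where they do the work, as an engineer would, in place of code of your own. Each camera call takes 0.05 s, during which the arm holds its last target. There are 200 camera calls.

### The job

First stop the vacuum capper: press its red mushroom button until it stays down, and leave it down while you stand every low preserve jar on the table (there are three or four) upright on the floor of the capper's chamber. Then shut the lid fully, swing the clamp bar fully down across it, and only then turn the mushroom head clockwise so that the button springs back up. Leave the taller jars, bottles and everything else where they stand.

Things in the scene. Friction and masses are not known exactly. Their poses are not given: they have to be found in the camera images.
- capper: the vacuum capper, fixed to the table: an open-topped aluminium chamber 170 mm (its x) by 240 mm (its y), 75 mm high, walls and floor 8 mm thick. Origin: centre of its underside, on the table; z up; its x points away from the robot (yaw within about 0.15 rad), towards the lid's hinge. A grey pump box (55 mm high) stands against its -y side towards +x. It does not move
- lid (a joint): the capper's grey lid, a plate 170 by 240 mm, 8 mm thick, hinged along the top of the chamber's far (+x) wall. Value in rad: 0 = shut flat on the chamber, 1.57 = upright, starts open at 1.62 to 1.8 (leaning a little away from the robot), end stop 1.9. A stiff hinge: it stays at any angle, and moves for about 3 to 5 N at its free edge
- lid_hinge (a point): the middle of the lid's hinge line, which runs along the capper's y, 75 mm above the table: the lid's underside edge. Its axes turn with the lid: the plate reaches 170 mm from here along the lid's own -x, and its outer face is 8 mm out along its own z
- lid_handle (a point): outer end of the lid's black knob, which stands 35 mm out from the lid's outer face in the middle of its width, 140 mm from the hinge line (30 mm from the free edge); with the lid open it points away from the robot
- clamp (a joint): the capper's hold-down clamp bar, a 12 mm steel bar on a post against the chamber's -y wall, its hinge parallel to the capper's x. Value in rad: 0 = lying flat across the shut lid, pointing along the capper's +y; 1.57 = upright; starts open at 1.6 to 1.85 (upright, leaning outwards to -y), end stop 2.0. A stiff hinge: it stays at any angle, and moves for about 1 to 2 N at its ball
- clamp_hinge (a point): the clamp bar's hinge, 90 mm above the table; in the capper's frame at x = 5, y = -140 mm
- clamp_ball (a point): centre of the black ball (28 mm across) on the clamp bar's free end. With the clamp down it lies 110 mm from the hinge along the capper's +y and 14 mm above the hinge; it swings about the hinge
- stop_knob (a point): centre of the red mushroom head of the stop button (round, 40 mm across, 22 mm high; this point is 11 mm under its top and, when it is up, 85 mm above the table). The head stands on a 34 mm collar on top of a yellow box, 74 mm square and 48 mm high, fixed to the table; about 18 mm are free between head and collar when up, 10 mm when down (26 and 18 mm to the box)
- stop (a joint): how far the mushroom head is pressed down, in m: 0 = up; end stop 0.010. Pressing it to the stop (some 6 to 7 N, against a spring) latches it: let go, it stays down at about 0.0083. It comes up again only when the head is turned
- stop_turn (a joint): turn of the mushroom head in rad, clockwise seen from above: 0 at rest, end stop 1.2. With the head latched down, turning it clockwise past about 0.7 frees the latch: it springs up as soon as the fingers leave it, and the head turns back to 0 by itself (light spring, 0.02 N m)
- jar1_mid (a point): centre (half-way up) of a low preserve jar: round, 56 mm across, 38 mm high, amber glass with a flat steel cap, 85 to 160 g, z up when it stands upright; standing on the chamber floor its centre is 27 mm above the table. Three or all four of jars 1 to 4 are there; an absent one reads None
- jar2_mid (a point): centre (half-way up) of a low preserve jar: round, 56 mm across, 38 mm high, amber glass with a flat steel cap, 85 to 160 g, z up when it stands upright; standing on the chamber floor its centre is 27 mm above the table. May be absent (None)
- jar3_mid (a point): centre (half-way up) of a low preserve jar: round, 56 mm across, 38 mm high, amber glass with a flat steel cap, 85 to 160 g, z up when it stands upright; standing on the chamber floor its centre is 27 mm above the table. May be absent (None)
- jar4_mid (a point): centre (half-way up) of a low preserve jar: round, 56 mm across, 38 mm high, amber glass with a flat steel cap, 85 to 160 g, z up when it stands upright; standing on the chamber floor its centre is 27 mm above the table. May be absent (None)
- carton: upright paper carton 62 x 46 mm, 70 mm high, among the jars; a bystander to be left alone. Origin: centre of its underside
- tall_jar: tall green jar, 66 mm across, 75 mm high, twice as high as the low jars, among the jars; a bystander to be left alone. Origin: centre of its underside
- bottle1: bottle, 62 mm across, 210 mm high; a bystander to be left alone. Origin: centre of its underside
- bottle2: bottle, 62 mm across, 210 mm high; a bystander to be left alone. Origin: centre of its underside
- bottle3: bottle, 62 mm across, 210 mm high, behind the capper; a bystander to be left alone. Origin: centre of its underside
- tea_box: flat cardboard tea box 90 x 60 mm, 50 mm high; a bystander to be left alone. Origin: centre of its underside
- cups: white tumbler, 72 mm across, 90 mm high; a bystander to be left alone. Origin: centre of its underside
Mind the look-alikes: they are no part of the job. What is shaped like the part that bears jar1_mid but brown, green or turquoise is not meant.

How it is judged (in metres and radians):
On the way, in this order (a step that is already met when the one before it is completed fails the run):
1. the mushroom button is pressed down (value of joint stop above 0.007 m), for 0.2 s.
2. every jar stands upright in the chamber, the stop still down, the lid still open (x of jar1_mid in the frame of capper between -0.077 and 0.077 m and y of jar1_mid in the frame of capper between -0.112 and 0.112 m and z of jar1_mid in the frame of capper between 0.02 and 0.045 m and angle between each of jar1_mid, jar2_mid, jar3_mid, jar4_mid's own z axis and vertical below 0.2 rad and x of jar2_mid in the frame of capper between -0.077 and 0.077 m and y of jar2_mid in the frame of capper between -0.112 and 0.112 m and z of jar2_mid in the frame of capper between 0.02 and 0.045 m and x of jar3_mid in the frame of capper between -0.077 and 0.077 m and y of jar3_mid in the frame of capper between -0.112 and 0.112 m and z of jar3_mid in the frame of capper between 0.02 and 0.045 m and x of jar4_mid in the frame of capper between -0.077 and 0.077 m and y of jar4_mid in the frame of capper between -0.112 and 0.112 m and z of jar4_mid in the frame of capper between 0.02 and 0.045 m and value of joint stop above 0.007 m and value of joint lid above 0.3 rad), for 0.2 s.
3. the lid is shut over the jars, the stop still down (x of jar1_mid in the frame of capper between -0.077 and 0.077 m and y of jar1_mid in the frame of capper between -0.112 and 0.112 m and z of jar1_mid in the frame of capper between 0.02 and 0.045 m and angle between each of jar1_mid, jar2_mid, jar3_mid, jar4_mid's own z axis and vertical below 0.2 rad and x of jar2_mid in the frame of capper between -0.077 and 0.077 m and y of jar2_mid in the frame of capper between -0.112 and 0.112 m and z of jar2_mid in the frame of capper between 0.02 and 0.045 m and x of jar3_mid in the frame of capper between -0.077 and 0.077 m and y of jar3_mid in the frame of capper between -0.112 and 0.112 m and z of jar3_mid in the frame of capper between 0.02 and 0.045 m and x of jar4_mid in the frame of capper between -0.077 and 0.077 m and y of jar4_mid in the frame of capper between -0.112 and 0.112 m and z of jar4_mid in the frame of capper between 0.02 and 0.045 m and value of joint stop above 0.007 m and value of joint lid below 0.05 rad), for 0.2 s.
4. the clamp bar is down on the shut lid, the stop still down (all of step 3 and value of joint clamp below 0.08 rad), for 0.2 s.
5. the mushroom head has been turned and the button is up (value of joint stop below 0.002 m and value of joint lid below 0.05 rad and value of joint clamp below 0.08 rad), for 0.2 s.
At the end, for the whole second after the job is handed in: every jar present stands on the chamber floor (centre within the chamber's walls, tilt under 0.2 rad), the lid is shut (under 0.05 rad), the clamp is down (under 0.08 rad) and the mushroom button is up (pressed less than 2 mm) (all of step 5 and x of jar1_mid in the frame of capper between -0.077 and 0.077 m and y of jar1_mid in the frame of capper between -0.112 and 0.112 m and z of jar1_mid in the frame of capper between 0.02 and 0.045 m and angle between each of jar1_mid, jar2_mid, jar3_mid, jar4_mid's own z axis and vertical below 0.2 rad and x of jar2_mid in the frame of capper between -0.077 and 0.077 m and y of jar2_mid in the frame of capper between -0.112 and 0.112 m and z of jar2_mid in the frame of capper between 0.02 and 0.045 m and x of jar3_mid in the frame of capper between -0.077 and 0.077 m and y of jar3_mid in the frame of capper between -0.112 and 0.112 m and z of jar3_mid in the frame of capper between 0.02 and 0.045 m and x of jar4_mid in the frame of capper between -0.077 and 0.077 m and y of jar4_mid in the frame of capper between -0.112 and 0.112 m and z of jar4_mid in the frame of capper between 0.02 and 0.045 m); the robot touches nothing.
It fails at once if a jar is in the open chamber while the stop is not down (value of joint stop below 0.004 m and value of joint lid above 0.3 rad and ((x of jar1_mid in the frame of capper between -0.077 and 0.077 m and y of jar1_mid in the frame of capper between -0.112 and 0.112 m and z of jar1_mid in the frame of capper between 0.02 and 0.045 m) or (x of jar2_mid in the frame of capper between -0.077 and 0.077 m and y of jar2_mid in the frame of capper between -0.112 and 0.112 m and z of jar2_mid in the frame of capper between 0.02 and 0.045 m) or (x of jar3_mid in the frame of capper between -0.077 and 0.077 m and y of jar3_mid in the frame of capper between -0.112 and 0.112 m and z of jar3_mid in the frame of capper between 0.02 and 0.045 m) or (x of jar4_mid in the frame of capper between -0.077 and 0.077 m and y of jar4_mid in the frame of capper between -0.112 and 0.112 m and z of jar4_mid in the frame of capper between 0.02 and 0.045 m))).
It fails at once if a bystander is shifted by more than 6 cm or knocked over (distance of any of carton, tall_jar, bottle1, bottle2, bottle3, tea_box, cups from where it was at the start of the episode above 0.06 m or angle between any of carton, tall_jar, bottle1, bottle2, bottle3, tea_box, cups's own z axis and vertical above 0.5 rad).
Of jar1, jar2, jar3, jar4 only 3 to 4 are there at a start; the rules pass over those that are not, and their reading is None.
At some moment in a run one of jar1, jar2, jar3, jar4 may be knocked a few centimetres aside while the robot is not near it.
Once in a run the grip may slacken for a moment while it holds something.
It also fails if it takes over 210 s, if anything falls off the work surface, if the arm or the gripper's body presses on something with over 40 N, if the wrist force passes 120 N, or if a joint passes its speed limit or range.

## Working session

There is one attempt and no reset: what is moved stays moved. The work goes in short steps, Python scripts to look and compute and a tool call to move; the robot and the scene stay as the last step left them, time stands still between calls to the robot, and variables do not carry over. Pictures are saved under pics/ and viewed, about 12 in all and at most 16, crops included, and the job is handed in when it is done.

Besides the shell and the picture viewer there is one more tool, called after "Emit:" as a command line: name --argument value ..., lists and objects as JSON in quotes. apply_moves: Moves the arm, as the interface text tells. Shifts and turns lie within -1 to 1; 1 stands for 0.04 m of shift or 5 degrees of turn. Its arguments: {"type":"object","properties":{"commands":{"type":"array"},"claw":{"type":"number"}},"required":["commands"]}

```bash
mkdir -p pics; cat > h.py <<'E'
import numpy as np, cv2
from cell import readout, eyes, finish_job
from scipy.spatial.transform import Rotation as R
def grab(n,f=None):
    d=eyes.get_image(n)
    if f: cv2.imwrite('pics/'+f,cv2.cvtColor(d['image'],cv2.COLOR_RGB2BGR))
    np.savez('last_%s.npz'%n,**d)
    return d
def load(n): return dict(np.load('last_%s.npz'%n))
def ray(d,px):
    K=np.array(d['mtx']);Rm=cv2.Rodrigues(np.array(d['rvec'],float))[0];t=np.array(d['tvec'],float).ravel()
    v=Rm.T@np.linalg.inv(K)@np.array([px[0],px[1],1.]); return -Rm.T@t, v/np.linalg.norm(v)
def onz(d,px,z):
    o,v=ray(d,px); return o+v*(z-o[2])/v[2]
def proj(d,P):
    return cv2.projectPoints(np.array(P,float).reshape(-1,1,3),np.array(d['rvec'],float),np.array(d['tvec'],float),np.array(d['mtx'],float),None)[0].reshape(-1,2)
def st():
    s=readout.read_state(); return s
E
python3 - <<'E'
from h import *
s=st(); print({k:np.round(v,3) for k,v in s.items()})
for n in ['scene','top','wrist']:
    d=grab(n,n+'0.png'); print(n,ray(d,(280,210)))
    print(np.round(d['mtx'],1).tolist())
print(R.from_euler('xyz',s['tool_rot']).as_matrix().round(3))
E
```

```text
{'clock': np.float64(0.0), 'qpos': array([ 1.056,  0.629,  0.038,  1.518, -0.027,  0.996, -0.02 ]), 'qd': array([ 0.   ,  0.001,  0.   , -0.001,  0.   ,  0.002,  0.   ]), 'tau': array([-0.0000e+00, -5.6340e+01,  1.2260e+00, -1.9345e+01,  1.1000e-02,
        1.0000e-02, -0.0000e+00]), 'eef_pos': array([ 281.798, -585.035,  230.402]), 'tool_rot': array([-1.571,  0.002, -1.122]), 'force': array([ 0.019,  0.44 , -0.216]), 'torque': array([-0.031,  0.033, -0.02 ]), 'width': np.float64(85.014)}
scene (array([1527.50853997,  260.01259469,  986.11549499]), array([-0.74679678, -0.15947199, -0.64564948]))
[[479.1, 0.0, 270.1], [0.0, 479.1, 215.3], [0.0, 0.0, 1.0]]
top (array([ 427.94891355,   15.33067914, 1114.48302368]), array([ 0.07444746, -0.00751559, -0.99719662]))
[[380.4, 0.0, 273.9], [0.0, 380.4, 202.7], [0.0, 0.0, 1.0]]
wrist (array([ 348.67530846, -552.67620441,  373.06361712]), array([-0.26802782, -0.12519637, -0.95524183]))
[[332.5, 0.0, 280.2], [0.0, 332.5, 209.8], [0.0, 0.0, 1.0]]
[[ 0.434 -0.001  0.901]
 [-0.901  0.002  0.434]
 [-0.002 -1.     0.   ]]
```

View pics/top0.png

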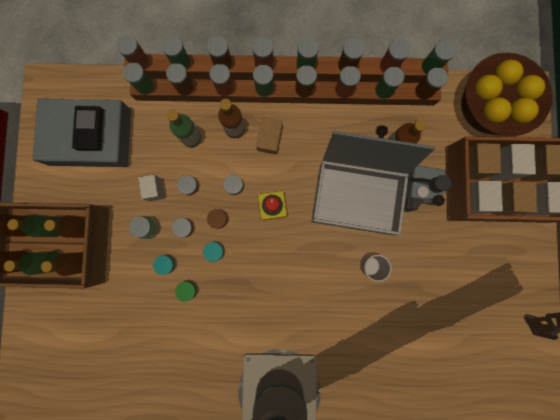

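View pics/scene0.png

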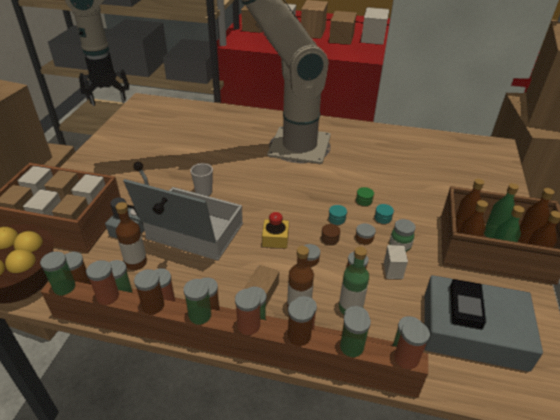

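The top view has the capper at (360,195), the button at (272,205) and steel-capped low jars at (187,185), (233,184) and (181,228). The tall jar is at (140,227) and the carton at (149,187). I'll zoom in to check for a fourth jar and read edges.

```bash
python3 - <<'E'
from h import *
d=load('top');im=cv2.cvtColor(d['image'],cv2.COLOR_RGB2BGR)
a=cv2.resize(im[90:310,120:320],None,fx=2.6,fy=2.6,interpolation=cv2.INTER_CUBIC)  #520x572
cv2.imwrite('pics/c1.png',a)
b=cv2.resize(im[120:290,300:460],None,fx=3.5,fy=3.5,interpolation=cv2.INTER_CUBIC)
cv2.imwrite('pics/c2.png',b)
hsv=cv2.cvtColor(im,cv2.COLOR_BGR2HSV)
m=((hsv[...,1]<60)&(hsv[...,2]>90)).astype(np.uint8)
n,l,s,c=cv2.connectedComponentsWithStats(m)
for i in range(1,n):
    if 100<s[i,4]<8000: print(c[i].round(1),s[i],onz(d,c[i],38)[:2].round(1))
red=((hsv[...,2]>120)&(hsv[...,1]>170)&((hsv[...,0]<6)|(hsv[...,0]>174))).astype(np.uint8)
n,l,s,c=cv2.connectedComponentsWithStats(red)
for i in range(1,n):
    if s[i,4]>40: print('red',c[i].round(1),s[i],onz(d,c[i],96)[:2].round(1))
E
```

```text
[132.3  71.7] [123  63  19  18 272] [908.3 449.5]
[175.7  72.5] [167  64  18  18 271] [908.  321.5]
[219.2  73.2] [210  65  19  18 273] [907.9 193.2]
[262.6  73.8] [253  65  20  19 276] [908.3  65.6]
[306.   74.5] [297  66  19  18 275] [908.3 -61.9]
[349.8  75.3] [341  67  19  18 277] [ 908. -190.]
[393.7  76. ] [385  67  19  19 274] [ 908.  -318.3]
[437.5  76.7] [429  68  18  18 268] [ 907.9 -446.2]
[523.  158.7] [511 144  25  31 688] [ 668.6 -685. ]
[357.7 198.9] [ 314  161   94   74 4643] [ 544.1 -212.9]
[147.9 186.7] [139 175  19  24 321] [567.8 386.1]
[186.3 184.2] [178 175  18  19 265] [577.2 276.6]
[232.5 183.8] [224 175  19  19 271] [580.7 144.2]
[489.7 196. ] [478 181  25  31 669] [ 559.5 -586.6]
[422.3 190.8] [415 183  15  15 143] [ 570.7 -396.2]
[553.6 196.6] [547 182  13  31 357] [ 561.2 -766.9]
[138.9 226.6] [130 217  19  20 316] [453.5 405.9]
[181.1 227.2] [172 218  19  19 282] [454.1 286.2]
[373.4 266.2] [364 255  27  26 288] [ 355.9 -256.5]
red [271.6 203.8] [266 198  12  12 104] [520.2  30.4]
```

View pics/c1.png

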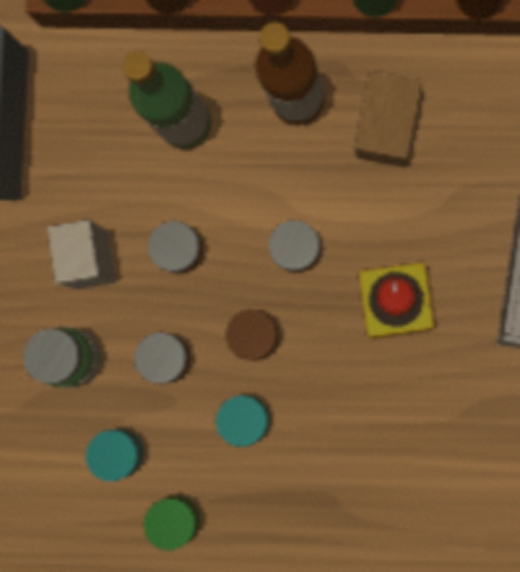

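View pics/c2.png

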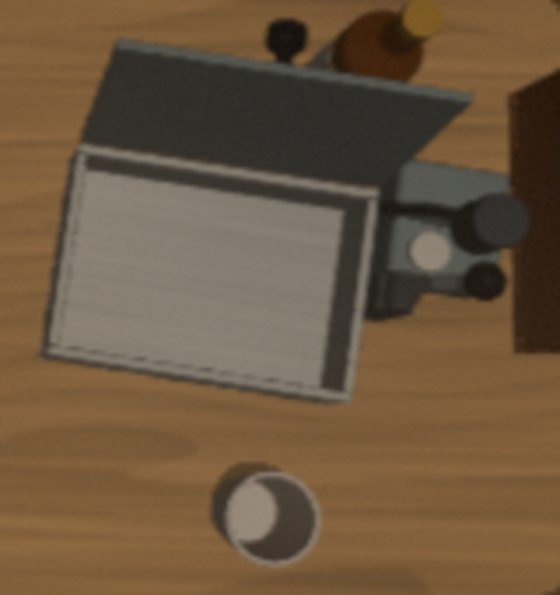

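Three low jars with no sign of a fourth: two rows of steel caps at (187,185), (233,184) and (181,228), with brown, turquoise and green look-alikes below them. In crop 2 the rim corners are (80,150), (378,190), (350,400) and (43,355), the clamp ball is about (485,280), and the lid's free edge runs (118,42) to (472,97).

```bash
python3 - <<'E'
from h import *
d=load('top');s=load('scene')
C=lambda x,y:(300+x/3.5-.35,120+y/3.5-.35)
P=np.array([onz(d,C(*p),75) for p in [(80,150),(378,190),(350,400),(43,355)]])
print(P.round(1)); print('sides',[np.linalg.norm(P[i]-P[(i+1)%4]).round(1) for i in range(4)])
c=P.mean(0)[:2]; ydir=(P[0]-P[1]+P[3]-P[2])[:2]; yaw=np.arctan2(-ydir[0],ydir[1]); print('centre',c,'yaw',yaw)
Rz=np.array([[np.cos(yaw),-np.sin(yaw)],[np.sin(yaw),np.cos(yaw)]])
W=lambda x,y,z:np.r_[c+Rz@[x,y],z]
# ball
def tri(a,b):
    o1,v1=ray(d,a);o2,v2=ray(s,b)
    A=np.c_[v1,-v2];t=np.linalg.lstsq(A,o2-o1,rcond=None)[0]
    p,q=o1+t[0]*v1,o2+t[1]*v2; return (p+q)/2,np.linalg.norm(p-q)
def cap(p): return np.r_[Rz.T@(p[:2]-c),p[2]]
for n,a,b in [('ball',C(485,280),(138.5,167)),('ball?',C(498,222),(138.5,167)),('knob',C(285,38),(159,208)),('free L',C(118,42),(213,242)),('free R',C(472,97),(134,210))]:
    p,e=tri(a,b); print(n,p.round(0),'gap',e.round(1),'cap',cap(p).round(0))
for th in (1.6,1.65,1.7,1.75,1.8): 
    kx=85-140*np.cos(th)+43*np.sin(th); kz=75+140*np.sin(th)+43*np.cos(th)
    fx=85-170*np.cos(th);fz=75+170*np.sin(th)
    bx=-140+110*np.cos(th)-14*np.sin(th);bz=90+110*np.sin(th)+14*np.cos(th)
    print(th,'knob',proj(d,W(kx,0,kz)).round(1),proj(s,W(kx,0,kz)).round(1),'fL',proj(d,W(fx,120,fz)).round(1),'fR',proj(d,W(fx,-120,fz)).round(1),'ball',proj(d,W(5,bx,bz)).round(1),proj(s,W(5,bx,bz)).round(1),[round(v) for v in (kx,kz,bx,bz)])
print('C',C(485,280),C(285,38),C(118,42),C(472,97))
print('head',onz(d,(272.4,203.9),88),'box',onz(d,(120+398/2.6,90+300/2.6),48))
# scene check of button and jars
hsv=cv2.cvtColor(s['image'],cv2.COLOR_RGB2HSV)
red=((hsv[...,2]>120)&(hsv[...,1]>170)&((hsv[...,0]<6)|(hsv[...,0]>174))).astype(np.uint8);red[:,340:]=0;red[:180]=0
n,l,t,cc=cv2.connectedComponentsWithStats(red)
for i in range(1,n):
    if t[i,4]>60: print('red',cc[i],t[i],tri((272.4,204),cc[i]))
E
```

```text
[[ 639.7 -107.8   75. ]
 [ 612.  -342.6   75. ]
 [ 446.6 -318.8   75. ]
 [ 476.9  -80.2   75. ]]
sides [np.float64(236.4), np.float64(167.1), np.float64(240.5), np.float64(165.1)]
centre [ 543.78224965 -212.36520334] yaw -0.1219706803175411
ball [ 528. -370.  197.] gap 5.4 cap [   4. -159.  197.]
ball? [ 562. -358.  226.] gap 23.1 cap [  35. -143.  226.]
knob [ 694. -232.  208.] gap 3.3 cap [151.  -1. 208.]
free L [ 706. -109.  133.] gap 39.8 cap [148. 122. 133.]
free R [ 659. -354.  159.] gap 54.1 cap [ 132. -127.  159.]
1.6 knob [[379.6 137.6]] [[162.4 201.7]] fL [[329.8 144.6]] fR [[432.7 158.8]] ball [[436.8 199.2]] [[137.7 166.5]] [132, 214, -157, 200]
1.65 knob [[379.6 135.1]] [[161.1 204. ]] fL [[330.2 141.1]] fR [[433.  155.2]] ball [[438.9 199.5]] [[136.1 166.4]] [139, 211, -163, 199]
1.7 knob [[379.6 132.8]] [[159.9 206.5]] fL [[330.6 137.7]] fR [[433.2 151.8]] ball [[440.9 199.9]] [[134.5 166.3]] [146, 208, -168, 197]
1.75 knob [[379.6 130.5]] [[158.8 209. ]] fL [[331.  134.3]] fR [[433.4 148.4]] ball [[442.8 200.3]] [[133.  166.4]] [152, 205, -173, 196]
1.8 knob [[379.5 128.4]] [[157.6 211.6]] fL [[331.3 131.1]] fR [[433.4 145.1]] ball [[444.6 200.7]] [[131.6 166.5]] [159, 202, -179, 194]
C (438.22142857142853, 199.65) (381.0785714285714, 130.50714285714287) (333.3642857142857, 131.65) (434.50714285714287, 147.36428571428573)
head [520.75944673  28.48552055  88.        ] box [520.21763244  27.00914096  48.        ]
red [275.67567568 216.10810811] [270 212  12   9  74] (array([519.92429219,  30.50497194,  89.26313617]), np.float64(4.179775828193225))
```

```bash
cat > plan.py <<'E'
# plan.py x y z yawdeg [x y z yawdeg ...] : rows (tool axes, tool units) via waypoints, tool pointing down, tool x at yaw
import sys
from h import *
s=st(); p=np.array(s['eef_pos']); r=R.from_euler('xyz',s['tool_rot'])
print('now',p.round(1),'yaw',np.degrees(np.arctan2(*r.as_matrix()[1::-1,0])).round(1),'F',np.round(s['force'],1),'w',round(float(s['width']),1),'t',round(float(s['clock']),2))
a=np.array(list(map(float,sys.argv[1:]))).reshape(-1,4); rows=[]
for w in a:
    c,si=np.cos(np.radians(w[3])),np.sin(np.radians(w[3]))
    T=R.from_matrix(np.array([[c,0,-si],[si,0,c],[0,-1,0]]))
    # right handed: x=(c,s,0), y=(0,0,-1), z=x cross y
    T=R.from_matrix(np.c_[[c,si,0],[0,0,-1],np.cross([c,si,0],[0,0,-1])])
    rv=(r.inv()*T).as_rotvec(); n=max(1,int(np.ceil(max(np.linalg.norm(w[:3]-p)/38,np.degrees(np.linalg.norm(rv))/4.9))))
    dr=R.from_rotvec(rv/n); d=(w[:3]-p)/n
    for i in range(n):
        rows.append(np.r_[r.as_matrix().T@d/40,np.degrees(rv/n)/5].round(2).tolist()); r=r*dr
    p=w[:3]
for i in range(0,len(rows),8): print(str(rows[i:i+8]).replace(' ',''))
E
python3 plan.py 410 -256 270 -30 520 29 200 -7
```

```text
now [ 281.8 -585.2  230.6] yaw -64.3 F [0.7 0.1 0.5] w 85.2 t 0.15
[[-0.6,-0.1,0.65,-0.0,-0.69,-0.0],[-0.56,-0.1,0.68,-0.0,-0.69,-0.0],[-0.52,-0.1,0.71,-0.0,-0.69,-0.0],[-0.48,-0.1,0.74,-0.0,-0.69,-0.0],[-0.43,-0.1,0.77,-0.0,-0.69,-0.0],[-0.39,-0.1,0.79,-0.0,-0.69,-0.0],[-0.34,-0.1,0.82,-0.0,-0.69,-0.0],[-0.29,-0.1,0.83,-0.0,-0.69,-0.0]]
[[-0.24,-0.1,0.85,-0.0,-0.69,-0.0],[-0.19,-0.1,0.86,-0.0,-0.69,-0.0],[-0.13,0.19,0.84,0.0,-0.51,-0.0],[-0.09,0.19,0.84,0.0,-0.51,-0.0],[-0.06,0.19,0.85,0.0,-0.51,-0.0],[-0.02,0.19,0.85,0.0,-0.51,-0.0],[0.02,0.19,0.85,0.0,-0.51,-0.0],[0.06,0.19,0.85,0.0,-0.51,-0.0]]
[[0.1,0.19,0.84,0.0,-0.51,-0.0],[0.13,0.19,0.84,0.0,-0.51,-0.0],[0.17,0.19,0.83,0.0,-0.51,-0.0]]
```

Emit:
apply_moves --commands '[[[-0.6,-0.1,0.65,0,-0.69,0],[-0.56,-0.1,0.68,0,-0.69,0],[-0.52,-0.1,0.71,0,-0.69,0],[-0.48,-0.1,0.74,0,-0.69,0],[-0.43,-0.1,0.77,0,-0.69,0],[-0.39,-0.1,0.79,0,-0.69,0],[-0.34,-0.1,0.82,0,-0.69,0],[-0.29,-0.1,0.83,0,-0.69,0]]]' --claw 0

```text
clock: 0.82
eef_pos: [378.6, -318.8, 258.4]
tool_rot: [-1.577, 0.006, -0.635]
force: [1.4, -0.2, -0.4]
width: -0.1
```

Emit:
apply_moves --commands '[[[-0.24,-0.1,0.85,0,-0.69,0],[-0.19,-0.1,0.86,0,-0.69,0],[-0.13,0.19,0.84,0,-0.51,0],[-0.09,0.19,0.84,0,-0.51,0],[-0.06,0.19,0.85,0,-0.51,0],[-0.02,0.19,0.85,0,-0.51,0],[0.02,0.19,0.85,0,-0.51,0],[0.06,0.19,0.85,0,-0.51,0]]]'

```text
clock: 1.48
eef_pos: [476.2, -48.3, 221.2]
tool_rot: [-1.576, 0.001, -0.228]
force: [1.6, -1.4, -0.3]
width: 0.0
```

```bash
python3 plan.py 520.5 29 150 -7 520.5 29 104 -7
```

```text
now [476.2 -48.3 221.2] yaw -13.1 F [ 1.6 -1.4 -0.3] w 0.0 t 1.48
[[0.16,0.44,0.54,0.01,-0.3,-0.0],[0.17,0.44,0.53,0.01,-0.3,-0.0],[0.19,0.44,0.52,0.01,-0.3,-0.0],[0.2,0.44,0.52,0.01,-0.3,-0.0],[-0.0,0.57,0.0,0.0,-0.0,0.0],[-0.0,0.57,0.0,0.0,-0.0,0.0]]
```

Emit:
apply_moves --commands '[[[0.16,0.44,0.54,0,-0.3,0],[0.17,0.44,0.53,0,-0.3,0],[0.19,0.44,0.52,0,-0.3,0],[0.2,0.44,0.52,0,-0.3,0],[0,0.5,0,0,0,0],[0,0.2,0,0,0,0],[0,0,0,0,0,0]]]'

```text
clock: 2.07
eef_pos: [523.9, 45.1, 117.3]
tool_rot: [-1.569, -0.001, -0.101]
force: [-0.5, 0.0, 0.1]
width: 0.0
```

```bash
python3 plan.py 520.5 29 106 -7 520.5 29 92 -7 520.5 29 84 -7 ; python3 -c "
from h import *
d=grab('wrist','w1.png')
print(proj(d,[[520.5,29,96],[520.5,29,48]]),proj(d,[st()['eef_pos']]))"
```

```text
now [523.9  45.1 117.3] yaw -5.8 F [-0.5  0.   0.1] w 0.0 t 2.07
[[-0.04,0.28,-0.41,-0.02,0.24,0.01],[0.0,0.35,0.0,0.0,0.0,-0.0],[0.0,0.2,0.0,0.0,0.0,-0.0]]
[[279.57184357 280.97696216]
 [279.62706762 246.36169598]] [[283.00163958 274.31824723]]
```

View pics/w1.png

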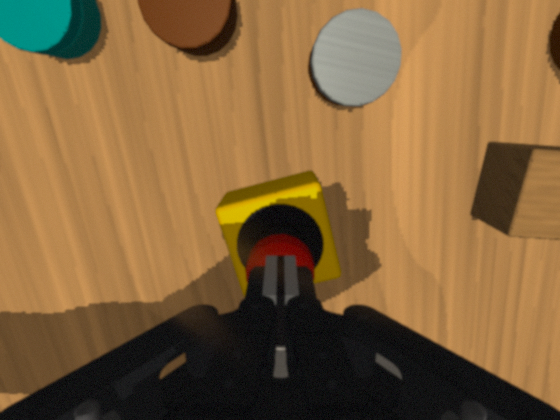

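The wrist view shows the red head centred at column ~280 under the closed fingertips, which agrees with the projection (280,281).

Emit:
apply_moves --commands '[[[-0.04,0,-0.41,0,0.24,0],[0,0,0,0,0,0],[0,0.3,0,0,0,0],[0,0.2,0,0,0,0],[0,0.2,0,0,0,0],[0,0,0,0,0,0]]]'

```text
clock: 2.62
eef_pos: [523.8, 24.8, 94.6]
tool_rot: [-1.569, -0.011, -0.13]
force: [-0.4, 0.6, 2.1]
width: -0.1
```

Emit:
apply_moves --commands '[[[-0.05,0.2,0.08,0,0,0],[0,0.2,0,0,0,0],[0,0.2,0,0,0,0],[0,0.2,0,0,0,0],[0,0.2,0,0,0,0],[0,0,0,0,0,0]]]'

```text
clock: 3.12
eef_pos: [532.5, 27.3, 88.9]
tool_rot: [-1.576, -0.042, -0.131]
force: [1.1, 1.0, 0.5]
width: -0.2
```

```bash
python3 plan.py 520.5 29 110 -7; python3 -c "
from h import *
d=grab('scene')
cv2.imwrite('pics/s1.png',cv2.cvtColor(cv2.resize(d['image'][160:280,200:350],None,fx=4,fy=4,interpolation=cv2.INTER_CUBIC),cv2.COLOR_RGB2BGR))"
```

```text
now [532.5  27.3  88.9] yaw -7.5 F [1.1 1.  0.5] w -0.2 t 3.12
[[-0.28,-0.54,0.0,0.07,-0.11,0.48]]
```

View pics/s1.png

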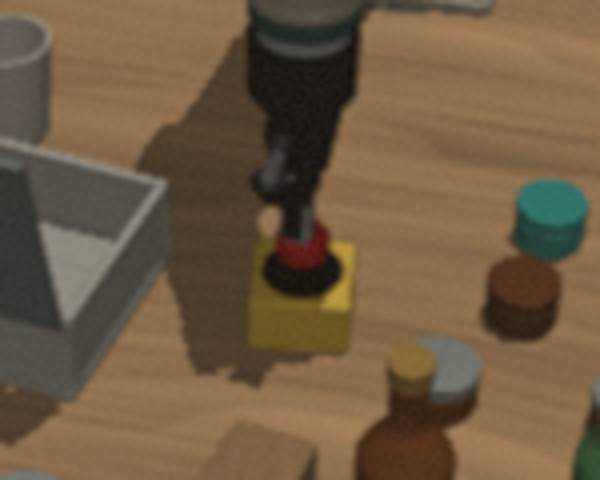

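The fingers slid toward the far edge of the domed head, towards the camera. I'll lift, level the tool and press again on centre.

Emit:
apply_moves --commands '[[[0,-0.6,0,0.07,-0.1,0.48],[-0.28,-0.2,0,0,0,0],[0,0,0,0,0,0],[0,0,0,0,0,0]]]'

```text
clock: 3.5
eef_pos: [522.8, 30.5, 125.8]
tool_rot: [-1.568, -0.006, -0.12]
force: [0.3, -0.2, -0.4]
width: -0.1
```

```bash
python3 plan.py 520.5 29 105 -7; python3 -c "
from h import *
for n in ('scene','top'):
  d=grab(n);hsv=cv2.cvtColor(d['image'],cv2.COLOR_RGB2HSV)
  red=((hsv[...,2]>60)&(hsv[...,1]>170)&((hsv[...,0]<6)|(hsv[...,0]>174))).astype(np.uint8)
  a=proj(d,[[520.5,29,85]])[0]; x,y=map(int,a); m=np.zeros_like(red);m[y-18:y+18,x-18:x+18]=1;red&=m
  yy,xx=np.nonzero(red);print(n,a,len(xx),xx.mean(),yy.mean(),xx.min(),xx.max(),yy.min(),yy.max())
  print(proj(d,[[520.5,29,96],[520.5,29,88]]).round(1).tolist())
"
```

```text
now [522.8  30.5 125.8] yaw -6.9 F [ 0.3 -0.2 -0.4] w -0.1 t 3.5
[[-0.05,0.52,-0.04,-0.03,0.03,0.07]]
scene [274.36987073 217.25914782] 108 275.1666666666667 220.74074074074073 270 281 215 226
[[274.4, 214.3], [274.4, 216.5]]<string>:7: RuntimeWarning: Mean of empty slice.
  ret = ret.dtype.type(ret / rcount)
Traceback (most recent call last):
ValueError: zero-size array to reduction operation minimum which has no identity
```

```bash
python3 -c "
from h import *
for im in (cv2.cvtColor(cv2.imread('pics/scene0.png'),cv2.COLOR_BGR2RGB),load('scene')['image']):
  hsv=cv2.cvtColor(im,cv2.COLOR_RGB2HSV)
  red=((hsv[...,2]>60)&(hsv[...,1]>170)&((hsv[...,0]<6)|(hsv[...,0]>174)))[200:240,258:292]
  yy,xx=np.nonzero(red);print(len(xx),xx.mean()+258,yy.mean()+200,yy.min()+200,yy.max()+200)
d=load('scene');print(proj(d,[[520.5,29,85],[520.5,29,76.7]])) 
a=np.hstack([cv2.resize(i[195:250,250:300],None,fx=7,fy=7,interpolation=cv2.INTER_CUBIC) for i in (cv2.imread('pics/scene0.png'),cv2.cvtColor(d['image'],cv2.COLOR_RGB2BGR))]);cv2.imwrite('pics/cmp.png',a)
"
```

```text
117 275.54700854700855 218.17948717948718 212 224
108 275.1666666666667 220.74074074074073 215 226
[[274.36987073 217.25914782]
 [274.34098488 219.43623028]]
```

View pics/cmp.png

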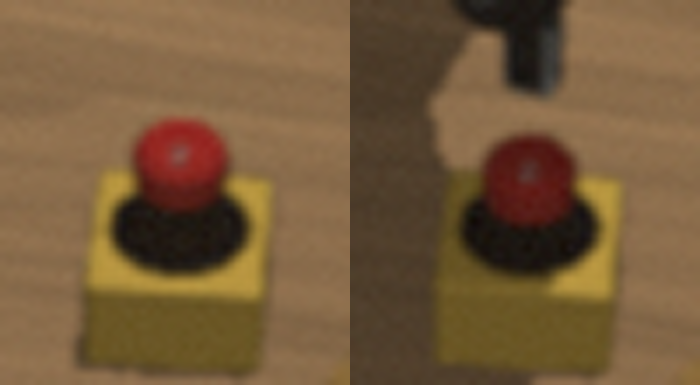

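Compared with the first image, the red head sits ~2.5 px lower and stays there with the fingers clear, so it is latched at about 8 mm. Next is the jar at (581,144).

```bash
cat > jars.py <<'E'
import sys
from h import *
def jars(n):
    d=grab(n); hsv=cv2.cvtColor(d['image'],cv2.COLOR_RGB2HSV)
    m=((hsv[...,1]<70)&(hsv[...,2]>80)).astype(np.uint8)
    m=cv2.morphologyEx(m,cv2.MORPH_OPEN,np.ones((3,3)))
    cs,_=cv2.findContours(m,cv2.RETR_EXTERNAL,cv2.CHAIN_APPROX_NONE)
    for c in cs:
        if cv2.contourArea(c)<150: continue
        (x,y),_,_=cv2.fitEllipse(c) if len(c)>5 else ((0,0),0,0)
        p=onz(d,(x,y),38); q=np.array([onz(d,k[0],38)[:2] for k in c]); r=np.linalg.norm(q-p[:2],axis=1)
        if 22<r.mean()<34 and r.std()<3: print(n,'px',round(x),round(y),'xy',p[:2].round(1),'r',r.mean().round(1),r.std().round(2))
for n in sys.argv[1:]: jars(n)
E
python3 jars.py wrist top; python3 plan.py 580 144 150 -7
```

```text
wrist px 352 36 xy [579.  141.9] r 25.6 2.22
top px 181 227 xy [454.1 286. ] r 26.0 0.78
top px 139 226 xy [453.9 405.3] r 28.0 0.82
top px 186 184 xy [576.6 276.6] r 25.7 0.85
top px 233 184 xy [580.2 143.9] r 25.8 1.3
top px 437 77 xy [ 907.9 -446. ] r 27.6 0.93
top px 394 76 xy [ 908.1 -317.9] r 28.0 0.72
top px 350 75 xy [ 907.6 -189.9] r 27.5 1.05
top px 306 74 xy [908.4 -62.5] r 27.5 0.96
top px 263 74 xy [908.2  65.6] r 27.9 0.72
top px 219 73 xy [908.  193.5] r 27.5 1.09
top px 176 72 xy [908.2 321.3] r 27.7 0.95
top px 132 72 xy [908.1 449.1] r 27.9 0.84
now [521.3  30.3 124.2] yaw -6.9 F [ 0.  -0.1 -0.3] w -0.0 t 3.7
[[0.28,-0.16,0.75,-0.0,0.01,0.01],[0.28,-0.16,0.75,-0.0,0.01,0.01],[0.28,-0.16,0.75,-0.0,0.01,0.01],[0.28,-0.16,0.75,-0.0,0.01,0.01]]
```

Emit:
apply_moves --commands '[[[0.28,-0.16,0.75,0,0,0],[0.28,-0.16,0.75,0,0,0],[0.28,-0.16,0.75,0,0,0],[0.14,-0.1,0.38,0,0,0],[0,0,0,0,0,0],[0,0,0,0,0,0]]]' --claw 85

```text
clock: 4.2
eef_pos: [572.1, 130.9, 141.6]
tool_rot: [-1.575, 0.008, -0.125]
force: [0.5, -1.2, -0.2]
width: 72.4
```

```bash
python3 jars.py wrist; python3 plan.py 580 144 105 -7 580 144 60 -7 580 144 20 -7
```

```text
wrist px 291 189 xy [579.8 145.9] r 27.0 0.7
now [571.8 130.8 141.5] yaw -7.2 F [-0.7  0.5  0.2] w 79.0 t 4.25
[[0.08,0.45,0.18,0.02,-0.02,-0.05],[0.08,0.46,0.18,0.02,-0.02,-0.05],[-0.0,0.56,0.0,0.0,0.0,0.0],[-0.0,0.56,0.0,0.0,0.0,0.0],[-0.0,0.5,0.0,0.0,0.0,0.0],[-0.0,0.5,0.0,0.0,0.0,0.0]]
```

Emit:
apply_moves --commands '[[[0.08,0.3,0.19,0,0,0],[0.08,0.5,0.19,0,0,0],[0,0.6,0,0,0,0],[0,0.6,0,0,0,0],[0,0.3,0,0,0,0],[0,0,0,0,0,0],[0,0,0,0,0,0]]]'

```text
clock: 4.83
eef_pos: [575.9, 135.4, 39.0]
tool_rot: [-1.583, 0.015, -0.135]
force: [0.3, 0.7, -0.1]
width: 85.1
```

```bash
python3 plan.py 580 145 4 -7
```

```text
now [575.9 135.4  39. ] yaw -7.7 F [ 0.3  0.7 -0.1] w 85.1 t 4.83
[[0.08,0.87,0.26,0.14,-0.15,-0.17]]
```

Emit:
apply_moves --commands '[[[0.1,0,0.3,0.14,-0.15,-0.17],[0,0.3,0,0,0,0],[0,0.3,0,0,0,0],[0,0.2,0,0,0,0],[0,0,0,0,0,0]]]'

```text
clock: 5.25
eef_pos: [583.5, 147.0, 5.7]
tool_rot: [-1.568, -0.005, -0.123]
force: [0.2, -0.6, -0.4]
width: 85.0
```

```bash
python3 plan.py 580 145 4 -7
```

```text
now [583.5 147.    5.7] yaw -7.0 F [ 0.2 -0.6 -0.4] w 85.0 t 5.25
[[-0.08,0.04,-0.06,-0.03,-0.01,0.05]]
```

Good enough, so I'll close.

Emit:
apply_moves --commands '[[[-0.08,0,-0.05,0,0,0],[0,0,0,0,0,0],[0,0,0,0,0,0],[0,0,0,0,0,0],[0,0,0,0,0,0],[0,0,0,0,0,0],[0,0,0,0,0,0]]]' --claw 45

```text
clock: 5.83
eef_pos: [580.3, 145.2, 6.6]
tool_rot: [-1.568, -0.006, -0.123]
force: [-0.7, -0.5, -1.8]
width: 54.7
```

Emit:
apply_moves --commands '[[[0,-0.3,0,0,0,0],[0,-0.7,0,0,0,0],[0,-0.9,0,0,0,0],[0,-0.9,0,0,0,0],[0,-0.3,0,0,0,0],[0,0,0,0,0,0]]]'

```text
clock: 6.33
eef_pos: [577.6, 144.5, 137.2]
tool_rot: [-1.57, -0.002, -0.122]
force: [1.0, -0.5, -1.5]
width: 54.7
```

```bash
python3 - <<'E'
import numpy as np
c=np.array([543.8,-212.4]);y=-0.122
Rz=np.array([[np.cos(y),-np.sin(y)],[np.sin(y),np.cos(y)]])
for p in [(0,72),(0,0),(0,-72)]: print(p,(c+Rz@p).round(1))
E
python3 plan.py 552.5 -141 150 -7
```

```text
(0, 72) [ 552.6 -140.9]
(0, 0) [ 543.8 -212.4]
(0, -72) [ 535.  -283.9]
now [577.6 144.5 137.2] yaw -7.0 F [ 1.  -0.5 -1.5] w 54.7 t 6.33
[[0.03,-0.04,-0.9,-0.0,-0.0,0.0],[0.03,-0.04,-0.9,-0.0,-0.0,0.0],[0.03,-0.04,-0.9,-0.0,-0.0,0.0],[0.03,-0.04,-0.9,-0.0,-0.0,0.0],[0.03,-0.04,-0.9,-0.0,-0.0,0.0],[0.03,-0.04,-0.9,-0.0,-0.0,0.0],[0.03,-0.04,-0.9,-0.0,-0.0,0.0],[0.03,-0.04,-0.9,-0.0,-0.0,0.0]]
```

Emit:
apply_moves --commands '[[[0.03,-0.08,-0.6,0,0,0],[0.03,-0.08,-0.95,0,0,0],[0.03,-0.04,-0.95,0,0,0],[0.03,-0.04,-0.95,0,0,0],[0.03,-0.04,-0.95,0,0,0],[0.03,0,-0.95,0,0,0],[0.03,0,-0.8,0,0,0],[0.03,0,-0.3,0,0,0]]]'

```text
clock: 7.0
eef_pos: [554.7, -114.9, 146.6]
tool_rot: [-1.563, -0.002, -0.108]
force: [-0.4, -2.1, -1.0]
width: 54.4
```

```bash
python3 plan.py 552.5 -141 140 -7
```

```text
now [ 554.7 -114.9  146.6] yaw -6.2 F [-0.4 -2.1 -1. ] w 54.4 t 7.0
[[0.01,0.16,-0.66,-0.09,0.17,0.03]]
```

Emit:
apply_moves --commands '[[[0,0,-0.4,-0.09,0.17,0],[0,0,-0.1,0,0,0],[0,0,0,0,0,0],[0,0,0,0,0,0]]]'

```text
clock: 7.33
eef_pos: [549.6, -140.7, 144.4]
tool_rot: [-1.573, 0.002, -0.132]
force: [-0.1, -0.2, -1.8]
width: 54.6
```

```bash
python3 plan.py 552.5 -141 60 -7; python3 -c "
from h import *
d=grab('wrist','w2.png'); grab('top','t2.png')
c=np.array([543.8,-212.4]);y=-0.122
Rz=np.array([[np.cos(y),-np.sin(y)],[np.sin(y),np.cos(y)]])
print(proj(d,[np.r_[c+Rz@p,75] for p in [(85,120),(85,-120),(-85,-120),(-85,120),(77,112),(-77,112)]]).round(0).tolist())"
```

```text
now [ 549.6 -140.7  144.4] yaw -7.5 F [-0.1 -0.2 -1.8] w 54.6 t 7.33
[[0.03,0.7,0.0,0.01,-0.04,-0.01],[0.03,0.7,0.0,0.01,-0.04,-0.01],[0.02,0.7,0.0,0.01,-0.04,-0.01]]
[[421.0, 150.0], [388.0, 436.0], [188.0, 438.0], [152.0, 153.0], [407.0, 163.0], [166.0, 166.0]]
```

View pics/w2.png

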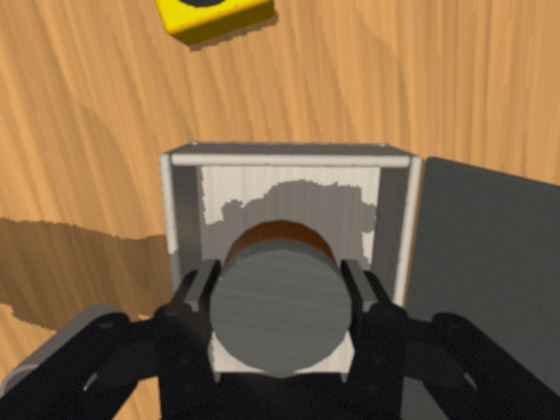

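The wrist view shows the jar held level and the +y rim corners near (164,157) and (420,160), about 4 mm further along +x than modelled. I'll lower it with that correction.

Emit:
apply_moves --commands '[[[0.15,0,0.05,0,0,0],[0,0.4,0,0,0,0],[0,0.7,0,0,0,0],[0,0.7,0,0,0,0],[0,0.6,0,0,0,0],[0,0.2,0,0,0,0],[0,0,0,0,0,0],[0,0,0,0,0,0]]]'

```text
clock: 8.1
eef_pos: [566.2, -131.0, 40.4]
tool_rot: [-1.574, -0.01, -0.115]
force: [-0.8, -3.5, 0.5]
width: 54.5
```

```bash
python3 plan.py 555 -142 16 -7
```

```text
now [ 566.2 -131.    40.4] yaw -6.6 F [-0.8 -3.5  0.5] w 54.5 t 8.1
[[-0.25,0.61,-0.3,0.03,0.08,0.12]]
```

Emit:
apply_moves --commands '[[[-0.25,0,-0.3,0,0.08,0.1],[0,0,0,0,0,0],[0,0,0,0,0,0]]]'

```text
clock: 8.35
eef_pos: [556.3, -139.5, 42.4]
tool_rot: [-1.571, -0.005, -0.12]
force: [0.8, 0.7, -2.0]
width: 54.7
```

```bash
python3 plan.py 555 -142 16 -7
```

```text
now [ 556.3 -139.5   42.4] yaw -6.9 F [ 0.8  0.7 -2. ] w 54.7 t 8.35
[[-0.03,0.66,-0.07,-0.0,0.03,0.05]]
```

Emit:
apply_moves --commands '[[[-0.04,0.2,-0.08,0,0,0],[-0.04,0.2,-0.02,0,0,0],[-0.03,0.12,0,0,0,0],[0,0,0,0,0,0],[0,0,0,0,0,0]]]'

```text
clock: 8.77
eef_pos: [552.4, -141.6, 21.1]
tool_rot: [-1.568, -0.008, -0.119]
force: [0.1, -0.6, -1.7]
width: 54.5
```

```bash
python3 plan.py 555 -142 15 -7
```

```text
now [ 552.4 -141.6   21.1] yaw -6.8 F [ 0.1 -0.6 -1.7] w 54.5 t 8.77
[[0.07,0.15,-0.0,-0.03,0.03,0.09]]
```

Emit:
apply_moves --commands '[[[0.02,0.13,0,0,0,0],[0,0.06,0,0,0,0],[0,0,0,0,0,0]]]'

```text
clock: 9.02
eef_pos: [553.6, -141.3, 13.6]
tool_rot: [-1.568, -0.008, -0.119]
force: [-2.2, -0.6, 6.1]
width: 54.4
```

Emit:
apply_moves --commands '[[[0,0,0,0,0,0],[0,0,0,0,0,0],[0,0,0,0,0,0],[0,0,0,0,0,0]]]' --claw 74

```text
clock: 9.35
eef_pos: [554.8, -141.0, 13.7]
tool_rot: [-1.568, -0.01, -0.118]
force: [-0.5, -0.2, -0.2]
width: 73.9
```

Emit:
apply_moves --commands '[[[0,-0.3,0,0,0,0],[0,-0.7,0,0,0,0],[0,-0.9,0,0,0,0],[0,-0.9,0,0,0,0],[0,-0.4,0,0,0,0],[0,0,0,0,0,0]]]'

```text
clock: 9.85
eef_pos: [552.4, -140.3, 148.9]
tool_rot: [-1.568, -0.007, -0.117]
force: [0.5, 0.5, -0.1]
width: 74.4
```

```bash
python3 jars.py top wrist|grep -v ' \[90'; python3 plan.py 530 60 150 -5 577 277 145 -5; python3 -c "
from h import *
d=load('wrist');cv2.imwrite('pics/w3.png',cv2.cvtColor(d['image'],cv2.COLOR_RGB2BGR))"
```

```text
top px 181 227 xy [454.2 285.9] r 26.1 0.79
top px 139 227 xy [453.5 405.1] r 28.3 0.84
top px 186 184 xy [576.6 276.5] r 25.8 0.87
top px 437 77 xy [ 908.  -445.8] r 27.7 0.98
top px 394 76 xy [ 908.1 -317.9] r 28.0 0.72
top px 350 75 xy [ 907.6 -190. ] r 27.6 1.09
now [ 551.1 -140.2  146.1] yaw -6.7 F [ 0.2 -0.4 -0.2] w 74.0 t 9.95
[[-0.18,-0.01,0.82,-0.01,-0.06,0.01],[-0.18,-0.01,0.82,-0.01,-0.06,0.01],[-0.18,-0.01,0.82,-0.01,-0.06,0.01],[-0.17,-0.02,0.82,-0.01,-0.06,0.01],[-0.17,-0.02,0.82,-0.01,-0.06,0.01],[-0.16,-0.02,0.82,-0.01,-0.06,0.01],[0.12,0.02,0.92,0.0,0.0,-0.0],[0.12,0.02,0.92,0.0,0.0,-0.0]]
[[0.12,0.02,0.92,0.0,0.0,-0.0],[0.12,0.02,0.92,0.0,0.0,-0.0],[0.12,0.02,0.92,0.0,0.0,-0.0],[0.12,0.02,0.92,0.0,0.0,-0.0]]
```

View pics/w3.png

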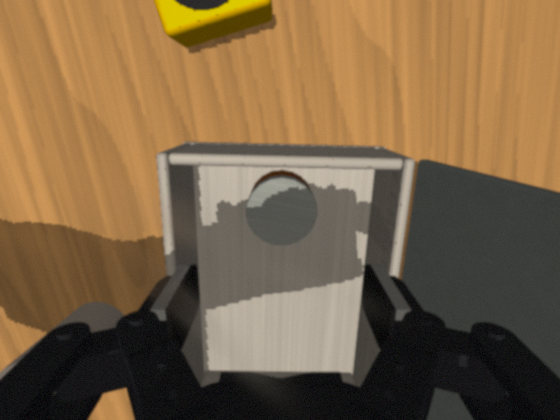

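Jar 1 stands upright in the chamber (cap at (281,208)). Next is the jar at (577,277).

Emit:
apply_moves --commands '[[[-0.1,-0.05,0.6,0,-0.06,0],[-0.18,0,0.9,0,-0.06,0],[-0.18,0,0.9,0,-0.06,0],[-0.17,0,0.9,0,-0.06,0],[-0.1,0,0.9,0,-0.06,0],[0.1,0,0.9,0,0,0],[0.12,0,0.9,0,0,0],[0.12,0,0.9,0,0,0]]]' --claw 85

```text
clock: 10.62
eef_pos: [555.4, 131.2, 136.4]
tool_rot: [-1.581, 0.018, -0.111]
force: [0.3, -0.2, -0.9]
width: 84.6
```

```bash
python3 plan.py 577 277 120 -5
```

```text
now [555.4 131.2 136.4] yaw -6.3 F [ 0.3 -0.2 -0.9] w 84.6 t 10.62
[[0.04,0.09,0.92,0.03,-0.07,-0.05],[0.04,0.1,0.92,0.03,-0.07,-0.05],[0.04,0.1,0.92,0.03,-0.07,-0.05],[0.05,0.1,0.92,0.03,-0.07,-0.05]]
```

Emit:
apply_moves --commands '[[[0.05,0.05,0.9,0.05,-0.1,-0.1],[0.05,0.05,0.9,0.05,-0.1,-0.1],[0.05,0.05,0.8,0,0,0],[0.02,0,0.35,0,0,0],[0,0,0,0,0,0],[0,0,0,0,0,0]]]'

```text
clock: 11.12
eef_pos: [567.2, 262.6, 119.5]
tool_rot: [-1.574, 0.014, -0.079]
force: [0.4, -0.7, -0.6]
width: 84.9
```

```bash
python3 jars.py wrist; python3 plan.py 576.6 277 45 -6
```

```text
wrist px 120 195 xy [454. 288.] r 27.1 0.72
now [567.  262.1 119.5] yaw -4.6 F [-0.7  0.5  0.1] w 85.0 t 11.17
[[0.08,0.62,0.13,0.01,0.1,-0.06],[0.07,0.62,0.13,0.01,0.1,-0.06],[0.07,0.62,0.13,0.01,0.1,-0.06]]
```

Emit:
apply_moves --commands '[[[0.2,0.2,0.35,0,0.1,-0.1],[0.1,0.5,0.1,0,0.1,-0.05],[0,0.6,0,0,0,0],[0,0.5,0,0,0,0],[0,0.2,0,0,0,0],[0,0,0,0,0,0],[0,0,0,0,0,0]]]'

```text
clock: 11.75
eef_pos: [583.7, 257.7, 36.8]
tool_rot: [-1.588, 0.001, -0.118]
force: [-0.5, 0.0, 0.5]
width: 85.3
```

```bash
python3 jars.py wrist; python3 plan.py 576.6 277 4 -6; python3 -c "
from h import *
d=load('wrist');print(proj(d,[[576.6,277,38]]));cv2.imwrite('pics/w4.png',cv2.cvtColor(d['image'],cv2.COLOR_RGB2BGR))"
```

```text
now [584.  257.4  37.1] yaw -6.8 F [-0.3 -0.8 -0.2] w 84.9 t 11.8
[[-0.12,0.41,0.24,0.1,-0.08,-0.0],[-0.12,0.41,0.24,0.1,-0.08,-0.0]]
[[262.70811125 237.97662408]]
```

View pics/w4.png

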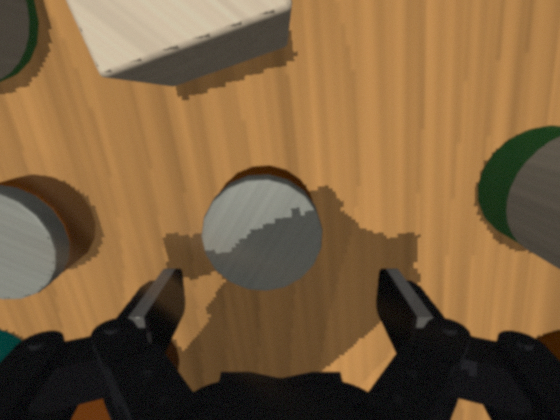

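The jar sits at (263,232) where I predicted it, with the tool ~20 mm short in y. I'll correct, then descend.

Emit:
apply_moves --commands '[[[-0.18,-0.05,0.5,0.1,-0.1,0],[0,0,0,0.1,0,0],[0,0,0,0,0,0]]]'

```text
clock: 12.05
eef_pos: [581.0, 279.0, 42.4]
tool_rot: [-1.567, -0.004, -0.111]
force: [0.6, -0.3, -0.0]
width: 85.0
```

```bash
python3 plan.py 576.6 277 4 -6
```

```text
now [581.  279.   42.4] yaw -6.4 F [ 0.6 -0.3 -0. ] w 85.0 t 12.05
[[-0.05,0.48,-0.03,-0.02,-0.04,0.02],[-0.05,0.48,-0.03,-0.02,-0.04,0.02]]
```

Emit:
apply_moves --commands '[[[-0.08,0.3,-0.05,0,0,0],[-0.05,0.4,0,0,0,0],[0,0.25,0,0,0,0],[0,0,0,0,0,0],[0,0,0,0,0,0]]]'

```text
clock: 12.47
eef_pos: [578.4, 284.3, 9.2]
tool_rot: [-1.558, -0.012, -0.108]
force: [0.1, 0.4, -0.2]
width: 84.8
```

```bash
python3 plan.py 576.6 277 4 -6
```

```text
now [578.4 284.3   9.2] yaw -6.2 F [ 0.1  0.4 -0.2] w 84.8 t 12.47
[[-0.03,0.13,-0.19,-0.15,-0.03,0.14]]
```

Emit:
apply_moves --commands '[[[-0.02,0.08,-0.19,-0.15,0,0.1],[0,0.05,0,0,0,0],[0,0,0,0,0,0]]]'

```text
clock: 12.72
eef_pos: [577.7, 277.1, 5.3]
tool_rot: [-1.57, -0.004, -0.107]
force: [-0.5, 0.6, -0.6]
width: 84.9
```

Emit:
apply_moves --commands '[[[0,0,0,0,0,0],[0,0,0,0,0,0],[0,0,0,0,0,0],[0,0,0,0,0,0],[0,0,0,0,0,0],[0,0,0,0,0,0],[0,0,0,0,0,0]]]' --claw 45

```text
clock: 13.3
eef_pos: [578.9, 277.0, 6.9]
tool_rot: [-1.569, -0.006, -0.108]
force: [-0.1, -0.2, -0.7]
width: 54.9
```

Emit:
apply_moves --commands '[[[0,-0.3,0,0,0,0],[0,-0.7,0,0,0,0],[0,-0.9,0,0,0,0],[0,-0.9,0,0,0,0],[0,-0.3,0,0,0,0],[0,0,0,0,0,0]]]'

```text
clock: 13.8
eef_pos: [575.9, 276.3, 136.5]
tool_rot: [-1.573, -0.001, -0.107]
force: [0.2, -0.4, -1.3]
width: 54.7
```

```bash
python3 plan.py 550 10 150 -7 545.5 -213 150 -7
```

```text
now [575.9 276.3 136.5] yaw -6.1 F [ 0.2 -0.4 -1.3] w 54.7 t 13.8
[[0.01,-0.04,-0.84,0.0,0.02,0.0],[0.01,-0.04,-0.84,0.0,0.02,0.0],[0.01,-0.04,-0.84,0.0,0.02,0.0],[0.01,-0.04,-0.84,0.0,0.02,0.0],[0.01,-0.04,-0.84,0.0,0.02,0.0],[0.02,-0.04,-0.84,0.0,0.02,0.0],[0.02,-0.04,-0.84,0.0,0.02,0.0],[0.02,-0.04,-0.84,0.0,0.02,0.0]]
[[0.09,0.0,-0.92,0.0,-0.0,0.0],[0.09,0.0,-0.92,0.0,-0.0,0.0],[0.09,0.0,-0.92,0.0,-0.0,0.0],[0.09,0.0,-0.92,0.0,-0.0,0.0],[0.09,0.0,-0.92,0.0,-0.0,0.0],[0.09,0.0,-0.92,0.0,-0.0,0.0]]
```

Emit:
apply_moves --commands '[[[0.02,-0.06,-0.6,0,0.05,0],[0.02,-0.06,-0.9,0,0.05,0],[0.02,-0.04,-0.9,0,0.05,0],[0.02,0,-0.9,0,0,0],[0.03,0,-0.9,0,0,0],[0.05,0,-0.9,0,0,0],[0.05,0,-0.9,0,0,0],[0.05,0,-0.9,0,0,0]]]'

```text
clock: 14.47
eef_pos: [552.0, 5.2, 141.3]
tool_rot: [-1.561, -0.001, -0.1]
force: [1.2, -1.2, -0.3]
width: 54.6
```

```bash
python3 plan.py 547 -214 140 -7
```

```text
now [552.    5.2 141.3] yaw -5.7 F [ 1.2 -1.2 -0.3] w 54.6 t 14.47
[[0.07,-0.0,-0.91,-0.02,0.04,0.0],[0.07,-0.0,-0.91,-0.02,0.04,0.0],[0.08,-0.0,-0.91,-0.02,0.04,0.0],[0.08,0.0,-0.91,-0.02,0.04,0.0],[0.08,0.0,-0.91,-0.02,0.04,0.0],[0.09,0.0,-0.91,-0.02,0.04,0.0]]
```

Emit:
apply_moves --commands '[[[0.07,-0.05,-0.9,-0.05,0.08,0],[0.07,-0.05,-0.9,-0.05,0.08,0],[0.08,0,-0.9,0,0.08,0],[0.08,0,-0.9,0,0,0],[0.08,0,-0.7,0,0,0],[0.05,0,-0.3,0,0,0],[0,0,0,0,0,0],[0,0,0,0,0,0]]]'

```text
clock: 15.13
eef_pos: [539.5, -199.5, 139.8]
tool_rot: [-1.575, 0.009, -0.136]
force: [0.1, 0.2, -1.9]
width: 54.8
```

```bash
python3 plan.py 547 -214 45 -7
```

```text
now [ 539.5 -199.5  139.8] yaw -7.8 F [ 0.1  0.2 -1.9] w 54.8 t 15.13
[[0.09,0.79,-0.11,0.02,-0.05,-0.04],[0.08,0.79,-0.11,0.02,-0.05,-0.04],[0.08,0.79,-0.11,0.02,-0.05,-0.04]]
```

Emit:
apply_moves --commands '[[[0.15,0,-0.36,0,0,0],[0,0.4,0,0,-0.1,0],[0,0.6,0,0,0,0],[0,0.2,0,0,0,0],[0,0,0,0,0,0],[0,0,0,0,0,0]]]'

```text
clock: 15.63
eef_pos: [547.9, -206.5, 91.2]
tool_rot: [-1.57, 0.007, -0.112]
force: [-0.2, 0.2, -1.4]
width: 54.7
```

```bash
python3 plan.py 547 -214 45 -7
```

```text
now [ 547.9 -206.5   91.2] yaw -6.4 F [-0.2  0.2 -1.4] w 54.7 t 15.63
[[0.0,0.58,-0.1,-0.0,0.06,-0.04],[0.0,0.58,-0.1,-0.0,0.06,-0.04]]
```

Emit:
apply_moves --commands '[[[0,0,-0.24,0,0.06,0],[0,0.3,-0.05,0,0,0],[0,0.4,0,0,0,0],[0,0.4,0,0,0,0],[0,0.2,0,0,0,0],[0,0,0,0,0,0],[0,0,0,0,0,0]]]'

```text
clock: 16.22
eef_pos: [550.4, -220.3, 40.3]
tool_rot: [-1.572, -0.002, -0.117]
force: [-0.2, 1.1, -0.9]
width: 54.4
```

```bash
python3 plan.py 547 -214 16 -7
```

```text
now [ 550.4 -220.3   40.3] yaw -6.7 F [-0.2  1.1 -0.9] w 54.4 t 16.22
[[-0.11,0.61,0.15,0.02,0.06,0.02]]
```

Emit:
apply_moves --commands '[[[-0.1,0.1,0.14,0,0,0],[0,0.2,0,0,0,0],[0,0.2,0,0,0,0],[0,0.1,0,0,0,0],[0,0.05,0,0,0,0],[0,0,0,0,0,0]]]'

```text
clock: 16.72
eef_pos: [548.8, -214.2, 14.4]
tool_rot: [-1.573, -0.007, -0.116]
force: [-1.6, 0.8, 6.1]
width: 54.2
```

```bash
python3 plan.py 547 -214 15 -7
```

```text
now [ 548.8 -214.2   14.4] yaw -6.7 F [-1.6  0.8  6.1] w 54.2 t 16.72
[[-0.04,-0.01,-0.0,0.03,0.07,0.08]]
```

On the floor (6 N). I'll release and go for the third jar.

Emit:
apply_moves --commands '[[[0,0,0,0,0,0],[0,0,0,0,0,0],[0,0,0,0,0,0],[0,0,0,0,0,0]]]' --claw 74

```text
clock: 17.05
eef_pos: [549.5, -214.4, 14.7]
tool_rot: [-1.573, -0.008, -0.116]
force: [0.9, 0.0, -0.3]
width: 74.2
```

Emit:
apply_moves --commands '[[[0,-0.3,0,0,0,0],[0,-0.7,0,0,0,0],[0,-0.9,0,0,0,0],[0,-0.9,0,0,0,0],[0,-0.4,0,0,0,0],[0,0,0,0,0,0]]]'

```text
clock: 17.55
eef_pos: [547.6, -213.2, 150.3]
tool_rot: [-1.573, -0.005, -0.115]
force: [0.5, 0.6, 0.2]
width: 73.9
```

```bash
python3 jars.py top wrist|grep -v ' \[90'; python3 plan.py 500 60 150 -5 455 286 140 -5;  python3 -c "
from h import *
d=load('wrist');cv2.imwrite('pics/w5.png',cv2.cvtColor(d['image'],cv2.COLOR_RGB2BGR))"
```

```text
top px 181 227 xy [454.2 286. ] r 26.0 0.75
top px 139 227 xy [453.7 405.1] r 28.1 0.81
top px 437 77 xy [ 907.8 -445.9] r 27.5 0.92
top px 393 76 xy [ 908.2 -317.8] r 27.9 0.74
top px 350 75 xy [ 907.6 -190.1] r 27.5 1.07
now [ 546.1 -212.9  147.3] yaw -6.6 F [-0.5  0.3 -1.3] w 73.7 t 17.65
[[-0.24,-0.01,0.83,0.0,-0.04,0.0],[-0.24,-0.01,0.83,0.0,-0.04,0.0],[-0.24,-0.01,0.83,0.0,-0.04,0.0],[-0.23,-0.01,0.83,0.0,-0.04,0.0],[-0.23,-0.01,0.83,0.0,-0.04,0.0],[-0.23,-0.01,0.83,0.0,-0.04,0.0],[-0.22,-0.01,0.84,0.0,-0.04,0.0],[-0.22,-0.01,0.84,0.0,-0.04,0.0]]
[[-0.23,0.04,0.79,-0.0,0.0,-0.0],[-0.23,0.04,0.79,-0.0,0.0,-0.0],[-0.23,0.04,0.79,-0.0,0.0,-0.0],[-0.23,0.04,0.79,-0.0,0.0,-0.0],[-0.23,0.04,0.79,-0.0,0.0,-0.0],[-0.23,0.04,0.79,-0.0,0.0,-0.0],[-0.23,0.04,0.79,-0.0,0.0,-0.0]]
```

View pics/w5.png

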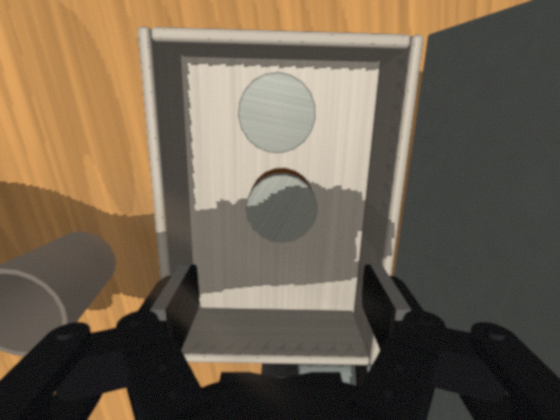

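Both jars stand in the chamber at (277,112) and (282,205), and the third slot is free. The last jar hasn't moved from (454,286).

Emit:
apply_moves --commands '[[[-0.2,0,0.6,0,0,0],[-0.24,0,0.85,0,0,0],[-0.24,0,0.85,0,0,0],[-0.23,0,0.85,0,0,0],[-0.23,0,0.85,0,0,0],[-0.23,0,0.85,0,0,0],[-0.22,0,0.85,0,0,0],[-0.22,0,0.85,0,0,0]]]' --claw 85

```text
clock: 18.32
eef_pos: [496.6, 52.9, 135.1]
tool_rot: [-1.581, 0.017, -0.137]
force: [1.1, -0.4, 0.1]
width: 85.2
```

```bash
python3 plan.py 455 286 130 -6
```

```text
now [496.6  52.9 135.1] yaw -7.9 F [ 1.1 -0.4  0.1] w 85.2 t 18.32
[[-0.26,0.01,0.8,0.02,-0.05,-0.03],[-0.26,0.02,0.81,0.02,-0.05,-0.03],[-0.25,0.02,0.81,0.02,-0.05,-0.03],[-0.25,0.02,0.81,0.02,-0.05,-0.03],[-0.25,0.02,0.81,0.02,-0.05,-0.03],[-0.24,0.02,0.81,0.02,-0.05,-0.03],[-0.24,0.02,0.81,0.02,-0.05,-0.03]]
```

Emit:
apply_moves --commands '[[[-0.26,0,0.8,0.02,-0.05,-0.1],[-0.26,0,0.8,0.02,-0.05,-0.1],[-0.25,0,0.8,0.02,-0.05,0],[-0.25,0,0.8,0,-0.05,0],[-0.24,0,0.8,0,-0.05,0],[-0.15,0,0.4,0,0,0],[0,0,0,0,0,0],[0,0,0,0,0,0]]]'

```text
clock: 18.98
eef_pos: [448.3, 250.0, 122.7]
tool_rot: [-1.581, 0.02, -0.099]
force: [0.9, -0.6, -0.5]
width: 85.2
```

```bash
python3 jars.py wrist; python3 plan.py 455 286 50 -6
```

```text
wrist px 286 162 xy [453.  288.6] r 26.6 1.33
now [448.1 249.8 122.7] yaw -5.7 F [-0.1  0.7  0.5] w 85.2 t 19.03
[[0.04,0.6,0.31,0.04,0.02,-0.08],[0.03,0.6,0.31,0.04,0.02,-0.08],[0.03,0.6,0.31,0.04,0.02,-0.08]]
```

Emit:
apply_moves --commands '[[[0.05,0.1,0.5,0.1,0,-0.15],[0.05,0.4,0.5,0.05,0,-0.1],[0,0.6,0,0,0,0],[0,0.5,0,0,0,0],[0,0.2,0,0,0,0],[0,0,0,0,0,0],[0,0,0,0,0,0]]]'

```text
clock: 19.62
eef_pos: [459.8, 275.9, 45.1]
tool_rot: [-1.578, -0.0, -0.116]
force: [-0.2, -0.2, 0.7]
width: 84.8
```

```bash
python3 jars.py wrist; python3 plan.py 454 287.5 6 -6
```

```text
wrist px 266 244 xy [452.9 288.6] r 26.9 1.03
now [460.  275.7  45.4] yaw -6.7 F [-0.7 -0.5 -0.3] w 84.7 t 19.67
[[-0.09,0.49,0.14,0.04,-0.07,0.0],[-0.09,0.49,0.14,0.04,-0.07,0.0]]
```

Emit:
apply_moves --commands '[[[-0.2,0,0.28,0.05,-0.1,0],[-0.03,0.3,0,0,0,0],[0,0.4,-0.05,0,0,0],[0,0.2,-0.05,0,0,0],[0,0,0,0,0,0],[0,0,0,0,0,0]]]'

```text
clock: 20.17
eef_pos: [453.9, 288.5, 14.2]
tool_rot: [-1.564, -0.008, -0.108]
force: [-0.5, 1.1, 0.1]
width: 84.9
```

```bash
python3 plan.py 453.5 287.5 5 -6
```

```text
now [453.9 288.5  14.2] yaw -6.2 F [-0.5  1.1  0.1] w 84.9 t 20.17
[[-0.01,0.23,-0.03,-0.07,-0.04,0.09]]
```

Emit:
apply_moves --commands '[[[-0.01,0.15,-0.03,-0.07,0,0.09],[0,0.1,0,0,0,0],[0,0,0,0,0,0],[0,0,0,0,0,0]]]'

```text
clock: 20.5
eef_pos: [454.5, 288.9, 5.6]
tool_rot: [-1.568, -0.002, -0.108]
force: [0.1, -0.2, 0.1]
width: 84.7
```

Emit:
apply_moves --commands '[[[0,0,0,0,0,0],[0,0,0,0,0,0],[0,0,0,0,0,0],[0,0,0,0,0,0],[0,0,0,0,0,0],[0,0,0,0,0,0],[0,0,0,0,0,0]]]' --claw 45

```text
clock: 21.08
eef_pos: [454.9, 288.9, 6.5]
tool_rot: [-1.568, -0.003, -0.109]
force: [0.9, -0.3, 0.3]
width: 54.6
```

Emit:
apply_moves --commands '[[[0,-0.3,0,0,0,0],[0,-0.7,0,0,0,0],[0,-0.9,0,0,0,0],[0,-0.9,0,0,0,0],[0,-0.3,0,0,0,0],[0,0,0,0,0,0]]]'

```text
clock: 21.58
eef_pos: [452.6, 287.6, 136.9]
tool_rot: [-1.572, 0.001, -0.107]
force: [0.3, -0.3, -1.3]
width: 54.6
```

```bash
python3 plan.py 520 10 150 -7 538.5 -284 150 -7
```

```text
now [452.6 287.6 136.9] yaw -6.1 F [ 0.3 -0.3 -1.3] w 54.6 t 21.58
[[0.3,-0.04,-0.84,0.0,0.02,-0.0],[0.3,-0.04,-0.84,0.0,0.02,-0.0],[0.31,-0.04,-0.84,0.0,0.02,-0.0],[0.31,-0.04,-0.84,0.0,0.02,-0.0],[0.31,-0.04,-0.84,0.0,0.02,-0.0],[0.31,-0.04,-0.84,0.0,0.02,-0.0],[0.31,-0.04,-0.84,0.0,0.02,-0.0],[0.31,-0.04,-0.84,0.0,0.02,-0.0]]
[[0.17,0.0,-0.9,0.0,-0.0,0.0],[0.17,0.0,-0.9,0.0,-0.0,0.0],[0.17,0.0,-0.9,0.0,-0.0,0.0],[0.17,0.0,-0.9,0.0,-0.0,0.0],[0.17,0.0,-0.9,0.0,-0.0,0.0],[0.17,0.0,-0.9,0.0,-0.0,0.0],[0.17,0.0,-0.9,0.0,-0.0,0.0],[0.17,0.0,-0.9,0.0,-0.0,0.0]]
```

Emit:
apply_moves --commands '[[[0.25,-0.06,-0.6,0,0.04,0],[0.3,-0.06,-0.85,0,0.04,0],[0.3,-0.04,-0.85,0,0.04,0],[0.31,0,-0.85,0,0,0],[0.31,0,-0.85,0,0,0],[0.31,0,-0.85,0,0,0],[0.31,0,-0.85,0,0,0],[0.31,0,-0.85,0,0,0]]]'

```text
clock: 22.25
eef_pos: [517.9, 18.8, 141.9]
tool_rot: [-1.562, 0.002, -0.096]
force: [0.7, 0.5, -1.1]
width: 54.7
```

```bash
python3 plan.py 539.5 -278 145 -7
```

```text
now [517.9  18.8 141.9] yaw -5.5 F [ 0.7  0.5 -1.1] w 54.7 t 22.25
[[0.16,-0.02,-0.92,-0.01,0.04,-0.0],[0.16,-0.02,-0.92,-0.01,0.04,-0.0],[0.16,-0.02,-0.92,-0.01,0.04,-0.0],[0.16,-0.02,-0.92,-0.01,0.04,-0.0],[0.17,-0.01,-0.91,-0.01,0.04,-0.0],[0.17,-0.01,-0.91,-0.01,0.04,-0.0],[0.17,-0.01,-0.91,-0.01,0.04,-0.0],[0.18,-0.01,-0.91,-0.01,0.04,-0.0]]
```

Emit:
apply_moves --commands '[[[0.16,-0.05,-0.9,-0.05,0.05,0],[0.16,-0.05,-0.9,-0.05,0.05,0],[0.16,-0.03,-0.9,0,0.05,0],[0.16,0,-0.9,0,0.05,0],[0.17,0,-0.9,0,0.05,0],[0.17,0,-0.9,0,0,0],[0.1,0,-0.5,0,0,0],[0,0,0,0,0,0]]]'

```text
clock: 22.92
eef_pos: [529.1, -243.8, 140.4]
tool_rot: [-1.576, 0.012, -0.132]
force: [0.2, -1.0, -1.8]
width: 54.6
```

```bash
python3 plan.py 539.5 -278 140 -7
```

```text
now [ 529.1 -243.8  140.4] yaw -7.5 F [ 0.2 -1.  -1.8] w 54.6 t 22.92
[[0.37,0.01,-0.81,0.06,-0.11,-0.13]]
```

Emit:
apply_moves --commands '[[[0.25,0,-0.5,0.05,-0.1,-0.1],[0.1,0,-0.3,0,0,0],[0,0.3,0,0,0,0],[0,0.5,0,0,0,0],[0,0.2,0,0,0,0],[0,0,0,0,0,0],[0,0,0,0,0,0]]]'

```text
clock: 23.5
eef_pos: [535.1, -272.6, 93.3]
tool_rot: [-1.565, 0.012, -0.122]
force: [0.5, 0.2, -0.9]
width: 54.9
```

```bash
python3 plan.py 539.5 -278 45 -7
```

```text
now [ 535.1 -272.6   93.3] yaw -7.0 F [ 0.5  0.2 -0.9] w 54.9 t 23.5
[[0.07,0.6,-0.06,-0.03,0.0,-0.07],[0.07,0.6,-0.06,-0.03,0.0,-0.07]]
```

Emit:
apply_moves --commands '[[[0.06,0,-0.2,0,0,-0.1],[0,0.3,-0.05,0,0,0],[0,0.4,0,0,0,0],[0,0.4,0,0,0,0],[0,0.2,0,0,0,0],[0,0,0,0,0,0],[0,0,0,0,0,0]]]'

```text
clock: 24.08
eef_pos: [539.1, -281.9, 40.4]
tool_rot: [-1.566, -0.003, -0.119]
force: [0.5, 0.8, -1.1]
width: 54.8
```

```bash
python3 plan.py 539.5 -280 16 -7
```

```text
now [ 539.1 -281.9   40.4] yaw -6.8 F [ 0.5  0.8 -1.1] w 54.8 t 24.08
[[0.0,0.61,0.05,-0.05,0.04,0.03]]
```

Emit:
apply_moves --commands '[[[0,0.1,0.03,0,0,0],[0,0.2,0,0,0,0],[0,0.2,0,0,0,0],[0,0.1,0,0,0,0],[0,0.06,0,0,0,0],[0,0,0,0,0,0]]]'

```text
clock: 24.58
eef_pos: [541.5, -281.3, 14.4]
tool_rot: [-1.568, -0.008, -0.119]
force: [-0.8, 0.4, 6.8]
width: 54.7
```

Emit:
apply_moves --commands '[[[0,0,0,0,0,0],[0,0,0,0,0,0]]]'

```text
clock: 24.75
eef_pos: [541.5, -281.4, 14.5]
tool_rot: [-1.568, -0.008, -0.119]
force: [-0.3, 0.2, -0.7]
width: 54.5
```

Emit:
apply_moves --commands '[[[0,0,0,0,0,0],[0,0,0,0,0,0],[0,0,0,0,0,0],[0,0,0,0,0,0]]]' --claw 74

```text
clock: 25.08
eef_pos: [542.2, -281.6, 14.7]
tool_rot: [-1.568, -0.009, -0.119]
force: [-0.4, -0.1, 0.9]
width: 73.9
```

Emit:
apply_moves --commands '[[[0,-0.3,0,0,0,0],[0,-0.7,0,0,0,0],[0,-0.9,0,0,0,0],[0,-0.9,0,0,0,0],[0,-0.9,0,0,0,0],[0,-0.9,0,0,0,0],[0,-0.9,0,0,0,0],[0,-0.9,0,0,0,0]]]'

```text
clock: 25.75
eef_pos: [534.7, -279.3, 278.4]
tool_rot: [-1.562, 0.007, -0.116]
force: [1.3, -0.5, -0.5]
width: 74.0
```

Emit:
apply_moves --commands '[[[0,-0.9,0,0,0,0],[0,-0.4,0,0,0,0],[0,0,0,0,0,0]]]' --claw 0

```text
clock: 26.0
eef_pos: [537.6, -280.0, 345.6]
tool_rot: [-1.568, -0.011, -0.116]
force: [0.3, 0.6, -0.1]
width: 38.5
```

```bash
python3 - <<'E'
from h import *
w=grab('wrist');t=grab('top');s=grab('scene')
b=lambda i:cv2.cvtColor(i,cv2.COLOR_RGB2BGR)
A=cv2.resize(b(w['image']),(400,300)); B=cv2.resize(b(t['image'][90:310,120:460]),(400,259))
C=cv2.resize(b(s['image'][150:300,100:300]),(400,300)); C2=cv2.resize(b(t['image'][110:260,300:460]),(400,300))
top=np.hstack([A,C]); bot=np.hstack([cv2.resize(B,(400,300)),C2])
cv2.imwrite('pics/m1.png',np.vstack([top,bot]))
E
python3 plan.py
```

```text
now [ 535.4 -279.4  340. ] yaw -6.6 F [-0.6  0.6 -0.4] w 15.7 t 26.15
```

View pics/m1.png

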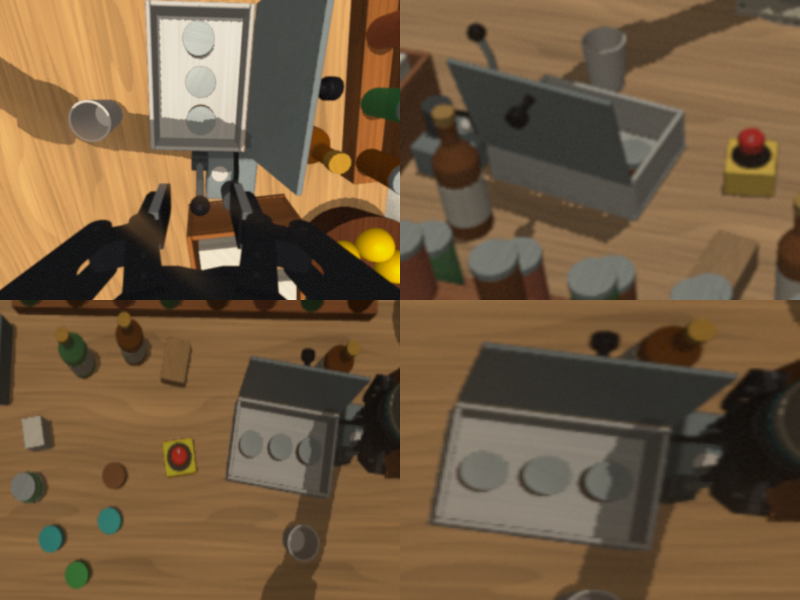

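All three jars stand in the chamber (top crop: (482,470), (547,475), (606,483)) and the button is still low in its collar. Now I'll plan the lid push at capper y=+55, on the side of the knob away from bottle3.

```bash
cat > lid.py <<'E'
import numpy as np
c=np.array([547.3,-212.8]);y=-0.122
Rz=np.array([[np.cos(y),-np.sin(y)],[np.sin(y),np.cos(y)]])
def W(x,yy,z): return np.r_[c+Rz@[x,yy],z].round(0)
def C(p): return np.r_[Rz.T@(np.array(p[:2])-c),p[2]].round(1)
E
python3 - <<'E'
from lid import *
from h import *
s=load('scene'); t=load('top')
hsv=cv2.cvtColor(s['image'],cv2.COLOR_RGB2HSV)
red=((hsv[...,2]>60)&(hsv[...,1]>170)&((hsv[...,0]<6)|(hsv[...,0]>174)))[200:240,258:292]
yy,xx=np.nonzero(red);print('head',yy.mean()+200,yy.min()+200,yy.max()+200)
print('bottle3 cap', C(onz(s,(131,266),0)))
print('entry',W(168,55,330),W(168,55,205))
for th in (1.75,1.5,1.2,.9,.6,.3,.1,0):
    q=np.array([85-140*np.cos(th)+8*np.sin(th),75+140*np.sin(th)+8*np.cos(th)]); print(th,'cap',q.round(),'tcp',W(q[0]+12,55,q[1]))
E
python3 plan.py 620 -230 340 -7 718 -178 325 -7
```

```text
head 220.36666666666667 214 226
bottle3 cap [191.1 -98.5   0. ]
entry [ 721. -179.  330.] [ 721. -179.  205.]
1.75 cap [118. 211.] tcp [ 683. -174.  211.]
1.5 cap [ 83. 215.] tcp [ 648. -170.  215.]
1.2 cap [ 42. 208.] tcp [ 607. -165.  208.]
0.9 cap [  4. 190.] tcp [ 570. -160.  190.]
0.6 cap [-26. 161.] tcp [ 540. -157.  161.]
0.3 cap [-46. 124.] tcp [ 520. -154.  124.]
0.1 cap [-54.  97.] tcp [ 513. -153.   97.]
0 cap [-55.  83.] tcp [ 511. -153.   83.]
now [ 535.4 -279.4  340. ] yaw -6.6 F [-0.6  0.6 -0.4] w 15.7 t 26.15
[[0.65,0.0,0.49,-0.02,0.03,0.01],[0.65,0.0,0.49,-0.02,0.03,0.01],[0.65,0.0,0.49,-0.02,0.03,0.01],[0.76,0.13,0.53,-0.0,-0.0,0.0],[0.76,0.13,0.53,-0.0,-0.0,0.0],[0.76,0.13,0.53,-0.0,-0.0,0.0]]
```

Emit:
apply_moves --commands '[[[0.5,-0.05,0.4,0,0,0],[0.65,-0.05,0.5,0,0,0],[0.65,0,0.5,0,0,0],[0.7,0,0.5,0,0,0],[0.75,0,0.5,0,0,0],[0.75,0,0.5,0,0,0],[0.3,0,0.2,0,0,0],[0,0,0,0,0,0]]]'

```text
clock: 26.82
eef_pos: [716.4, -174.9, 320.1]
tool_rot: [-1.565, 0.037, -0.122]
force: [-0.5, 0.4, -0.0]
width: -0.4
```

```bash
python3 plan.py 721 -179 205 -7
```

```text
now [ 716.4 -174.9  320.1] yaw -7.0 F [-0.5  0.4 -0. ] w -0.4 t 26.82
[[0.06,0.72,-0.03,-0.02,-0.0,-0.11],[0.05,0.72,-0.03,-0.02,-0.0,-0.11],[0.05,0.72,-0.02,-0.02,-0.0,-0.11],[0.04,0.72,-0.02,-0.02,-0.0,-0.11]]
```

Emit:
apply_moves --commands '[[[0.12,0.3,-0.05,0,0,-0.2],[0.12,0.6,0,0,0,-0.2],[0.05,0.7,0,0,0,0],[0,0.7,0,0,0,0],[0,0.3,0,0,0,0],[0,0,0,0,0,0],[0,0,0,0,0,0]]]'

```text
clock: 27.4
eef_pos: [715.4, -178.7, 196.6]
tool_rot: [-1.566, 0.027, -0.12]
force: [-0.3, 0.3, 0.1]
width: -0.3
```

```bash
python3 plan.py 690 -174 211 -7 648 -170 215 -7 607 -165 208 -7
```

```text
now [ 715.4 -178.7  196.6] yaw -6.9 F [-0.3  0.3  0.1] w -0.3 t 27.4
[[-0.65,-0.34,0.04,-0.06,0.02,-0.31],[-0.53,-0.05,-0.01,0.0,-0.0,0.0],[-0.53,-0.05,-0.01,0.0,-0.0,0.0],[-0.52,0.09,-0.0,-0.0,-0.0,-0.0],[-0.52,0.09,-0.0,-0.0,-0.0,-0.0]]
```

Emit:
apply_moves --commands '[[[-0.4,-0.2,0,0,0,-0.3],[-0.5,-0.1,0,0,0,0],[-0.5,-0.05,0,0,0,0],[-0.5,0,0,0,0,0],[-0.3,0.05,0,0,0,0],[0,0,0,0,0,0]]]'

```text
clock: 27.9
eef_pos: [627.3, -169.8, 211.6]
tool_rot: [-1.565, -0.01, -0.124]
force: [0.1, 0.3, 0.7]
width: 0.0
```

```bash
python3 plan.py 607 -165 208 -7 570 -160 190 -7
```

```text
now [ 627.3 -169.8  211.6] yaw -7.1 F [0.1 0.3 0.7] w 0.0 t 27.9
[[-0.52,0.08,0.06,-0.07,-0.02,0.12],[-0.47,0.22,0.01,0.0,-0.0,0.0],[-0.47,0.22,0.01,0.0,-0.0,0.0]]
```

Emit:
apply_moves --commands '[[[-0.5,0.1,0,0,0,0],[-0.5,0.25,0,0,0,0],[-0.45,0.35,0,0,0,0],[-0.35,0.4,0,0,0,0],[0,0,0,0,0,0],[0,0,0,0,0,0]]]'

```text
clock: 28.4
eef_pos: [564.6, -164.0, 174.4]
tool_rot: [-1.568, -0.034, -0.126]
force: [0.6, 0.1, 0.9]
width: 0.0
```

```bash
python3 plan.py 540 -157 161 -7 520 -154 124 -7; python3 - <<'E'
from h import *
b=lambda i:cv2.cvtColor(i,cv2.COLOR_RGB2BGR)
s=grab('scene');t=grab('top')
cv2.imwrite('pics/m2.png',np.hstack([cv2.resize(b(s['image'][130:280,90:290]),(400,300)),cv2.resize(b(t['image'][110:260,280:480]),(400,300))]))
E
```

```text
now [ 564.6 -164.   174.4] yaw -7.2 F [0.6 0.1 0.9] w 0.0 t 28.4
[[-0.64,0.31,0.09,-0.03,-0.05,0.39],[-0.25,0.46,0.01,0.0,0.0,0.0],[-0.25,0.46,0.01,0.0,0.0,0.0]]
```

View pics/m2.png

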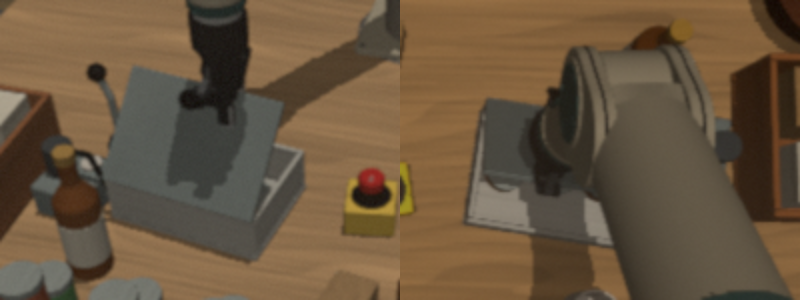

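The lid is following the finger and is about half shut, so I'll keep going down the arc.

Emit:
apply_moves --commands '[[[-0.4,0.3,0,0,0,0.3],[-0.35,0.45,0,0,0,0],[-0.3,0.5,0,0,0,0],[-0.15,0.5,0,0,0,0],[-0.05,0.3,0,0,0,0],[0,0,0,0,0,0]]]'

```text
clock: 29.0
eef_pos: [530.1, -159.4, 95.6]
tool_rot: [-1.569, -0.029, -0.127]
force: [0.3, 0.4, 0.0]
width: 0.1
```

```bash
python3 plan.py 513 -153 97 -7 511 -153 82 -7
```

```text
now [ 530.1 -159.4   95.6] yaw -7.3 F [0.3 0.4 0. ] w 0.1 t 29.0
[[-0.44,-0.05,0.1,-0.02,-0.05,0.33],[-0.05,0.38,-0.01,-0.0,-0.0,-0.0]]
```

Emit:
apply_moves --commands '[[[-0.4,-0.15,0.05,0,0,0.3],[0,0,0,0,0,0],[0,0.2,0,0,0,0],[0,0.2,0,0,0,0],[0,0.15,0,0,0,0],[0,0.1,0,0,0,0],[0,0.1,0,0,0,0],[0,0.1,0,0,0,0]]]'

```text
clock: 29.67
eef_pos: [522.8, -156.5, 83.2]
tool_rot: [-1.578, -0.015, -0.127]
force: [-11.8, 2.6, 40.6]
width: -0.1
```

```bash
python3 plan.py 511 -153 82 -7
```

```text
now [ 522.8 -156.5   83.2] yaw -7.3 F [-11.8   2.6  40.6] w -0.1 t 29.67
[[-0.3,0.03,0.05,0.08,-0.06,0.17]]
```

The lid is down: the tip stops hard at z=83.2, the shut lid's outer face (83). Now lift off and get behind the clamp ball.

```bash
python3 - <<'E'
from lid import *
for n,p in [('over',(5,-215,300)),('low',(5,-212,188)),('1.63 contact',(5,-184,192)),('1.4',(5,-160,197)),('1.1',(5,-127,196)),('.8',(5,-95,187)),('.6',(5,-70,172)),('.4',(5,-52,158)),('.2',(5,-38,139)),('0',(5,-32,118))]: print(n,W(*p))
E
python3 plan.py 510 -170 290 -7 527 -427 290 -7
```

```text
over [ 526. -427.  300.]
low [ 526. -424.  188.]
1.63 contact [ 530. -396.  192.]
1.4 [ 533. -372.  197.]
1.1 [ 537. -339.  196.]
.8 [ 541. -308.  187.]
.6 [ 544. -283.  172.]
.4 [ 546. -265.  158.]
.2 [ 548. -251.  139.]
0 [ 548. -245.  118.]
now [ 522.8 -156.5   83.2] yaw -7.3 F [-11.8   2.6  40.6] w -0.1 t 29.67
[[-0.03,-0.86,-0.07,0.01,-0.01,0.03],[-0.04,-0.86,-0.07,0.01,-0.01,0.03],[-0.04,-0.86,-0.07,0.01,-0.01,0.03],[-0.04,-0.86,-0.07,0.01,-0.01,0.03],[-0.04,-0.86,-0.06,0.01,-0.01,0.03],[-0.04,-0.86,-0.06,0.01,-0.01,0.03],[0.17,0.0,-0.9,-0.0,0.0,0.0],[0.17,0.0,-0.9,-0.0,0.0,0.0]]
[[0.17,0.0,-0.9,-0.0,0.0,0.0],[0.17,0.0,-0.9,-0.0,0.0,0.0],[0.17,0.0,-0.9,-0.0,0.0,0.0],[0.17,0.0,-0.9,-0.0,0.0,0.0],[0.17,0.0,-0.9,-0.0,0.0,0.0]]
```

Emit:
apply_moves --commands '[[[0,-0.4,0,0,0,0],[0,-0.85,0,0,0,0.1],[0,-0.85,0,0,0,0.1],[0,-0.85,0,0,0,0],[0,-0.85,0,0,0,0],[0,-0.85,0,0,0,0],[0,-0.4,-0.2,0,0,0],[0.1,0,-0.6,0,0,0]]]'

```text
clock: 30.33
eef_pos: [528.0, -182.1, 294.9]
tool_rot: [-1.575, -0.004, -0.117]
force: [0.9, 0.0, -1.0]
width: 0.0
```

Emit:
apply_moves --commands '[[[0.15,0,-0.9,0,0,0],[0.15,0,-0.9,0,0,0],[0.15,0,-0.9,0,0,0],[0.15,0,-0.9,0,0,0],[0.1,0,-0.9,0,0,0],[0,0,-0.4,0,0,0],[0,0,0,0,0,0]]]'

```text
clock: 30.92
eef_pos: [538.4, -395.8, 296.3]
tool_rot: [-1.584, -0.016, -0.118]
force: [-0.2, 0.2, -0.4]
width: 0.1
```

```bash
python3 plan.py 526 -427 188 -7; python3 - <<'E'
from h import *
s=grab('scene');hsv=cv2.cvtColor(s['image'],cv2.COLOR_RGB2HSV)
red=((hsv[...,2]>60)&(hsv[...,1]>170)&((hsv[...,0]<6)|(hsv[...,0]>174)))[200:240,258:292]
yy,xx=np.nonzero(red);print('head',yy.mean()+200,yy.min()+200,yy.max()+200)
E
```

```text
now [ 538.4 -395.8  296.3] yaw -6.8 F [-0.2  0.2 -0.4] w 0.1 t 30.92
[[-0.09,0.9,-0.26,0.05,0.02,0.06],[-0.08,0.9,-0.26,0.05,0.02,0.06],[-0.08,0.9,-0.27,0.05,0.02,0.06]]
head 220.35042735042734 214 226
```

Emit:
apply_moves --commands '[[[-0.15,0,-0.5,0.1,0,0.1],[-0.1,0,-0.4,0.05,0,0.1],[0,0.4,-0.1,0,0,0],[0,0.7,0,0,0,0],[0,0.7,0,0,0,0],[0,0.4,0,0,0,0],[0,0,0,0,0,0],[0,0,0,0,0,0]]]'

```text
clock: 31.63
eef_pos: [532.4, -418.0, 204.9]
tool_rot: [-1.56, -0.004, -0.101]
force: [-0.0, 0.9, 0.6]
width: 0.4
```

```bash
python3 plan.py 530 -396 192 -7 533 -372 197 -7 537 -339 196 -7
```

```text
now [ 532.4 -418.   204.9] yaw -5.8 F [-0.   0.9  0.6] w 0.4 t 31.63
[[-0.12,0.33,0.54,-0.12,0.25,0.04],[0.0,-0.13,0.6,-0.0,-0.0,0.0],[-0.0,0.03,0.83,-0.0,-0.0,-0.0]]
```

Emit:
apply_moves --commands '[[[-0.08,0.4,0,0,0.25,0],[0,0.1,0.2,0,0,0],[0,0,0.5,0,0,0],[0,-0.05,0.6,0,0,0],[0,0,0.6,0,0,0],[0,0,0.3,0,0,0],[0,0,0,0,0,0]]]'

```text
clock: 32.22
eef_pos: [547.6, -323.9, 196.3]
tool_rot: [-1.567, -0.018, -0.117]
force: [0.2, -0.5, 0.8]
width: 0.2
```

```bash
python3 plan.py 537 -339 196 -7 541 -308 187 -7
```

```text
now [ 547.6 -323.9  196.3] yaw -6.7 F [ 0.2 -0.5  0.8] w 0.2 t 32.22
[[-0.22,0.0,-0.41,-0.05,0.06,0.21],[0.0,0.22,0.78,0.0,-0.0,0.0]]
```

```bash
python3 - <<'E'
from h import *
b=lambda i:cv2.cvtColor(i,cv2.COLOR_RGB2BGR)
s=grab('scene');w=grab('wrist')
cv2.imwrite('pics/m3.png',np.hstack([cv2.resize(b(s['image'][130:280,90:290]),(400,300)),cv2.resize(b(w['image']),(400,300))]))
E
```

```text
(no output)
```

View pics/m3.png

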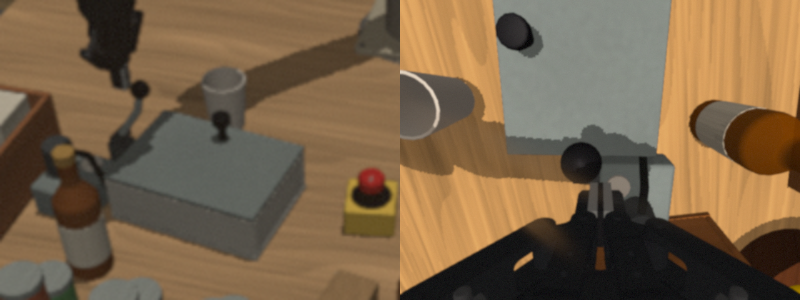

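The lid lies flat and the clamp has swung to ~1.1 rad. The ball, at (180,162) in the wrist half, sits ~14 mm to the -x side of the fingers. I'll back off, re-centre and go on.

Emit:
apply_moves --commands '[[[0,-0.1,-0.5,0,0,0.2],[-0.35,0,-0.1,0,0,0],[0,0,0,0,0,0],[0,0,0,0,0,0]]]'

```text
clock: 32.65
eef_pos: [529.6, -354.9, 201.2]
tool_rot: [-1.572, -0.002, -0.123]
force: [-0.3, -0.3, 0.8]
width: 0.0
```

```bash
python3 plan.py 533.5 -339 192 -7 536 -308 187 -7; python3 - <<'E'
from h import *
from lid import C
d=grab('wrist');s=grab('scene')
for n,q in (('w',d),('s',s)):
    g=cv2.cvtColor(q['image'],cv2.COLOR_RGB2GRAY)
    for th in (1.3,1.2,1.1,1.0,.9):
        by,bz=-140+110*np.cos(th)-14*np.sin(th),90+110*np.sin(th)+14*np.cos(th)
        from lid import W
        px=proj(q,W(5,by,bz))[0]; x,y=px.astype(int); print(n,th,px.round(0),g[max(y-2,0):y+3,x-2:x+3].mean().round(),(round(by),round(bz)))
E
```

```text
now [ 529.6 -354.9  201.2] yaw -7.1 F [-0.3 -0.3  0.8] w 0.0 t 32.65
[[0.05,0.23,0.41,0.01,-0.01,0.02],[-0.03,0.13,0.78,0.0,-0.0,-0.0]]
w 1.3 [294. 235.] 75.0 (-124, 200)
w 1.2 [294. 211.] 46.0 (-113, 198)
w 1.1 [295. 185.] 21.0 (-103, 194)
w 1.0 [294. 162.] 29.0 (-92, 190)
w 0.9 [293. 139.] 23.0 (-83, 185)
s 1.3 [147. 169.] 108.0 (-124, 200)
s 1.2 [151. 171.] 113.0 (-113, 198)
s 1.1 [154. 173.] 93.0 (-103, 194)
s 1.0 [157. 175.] 36.0 (-92, 190)
s 0.9 [161. 177.] 27.0 (-83, 185)
```

```bash
python3 - <<'E'
from h import *
from lid import C
d=load('wrist');g=cv2.cvtColor(d['image'],cv2.COLOR_RGB2GRAY)
m=(g<50).astype(np.uint8);m[205:]=0
n,l,s,c=cv2.connectedComponentsWithStats(m)
for i in range(1,n):
    if s[i,4]>300: p=onz(d,c[i],188);print(c[i].round(),s[i],p.round(),C(p))
E
```

```text
[190.   7.] [165   0  43  17 497] [ 505. -236.  188.] [-38.8 -28.5 188. ]
[501. 147.] [ 482  107   57   84 1628] [ 637. -310.  188.] [100.8 -86.  188. ]
[434. 134.] [426 108  26  55 355] [ 606. -301.  188.] [ 69.1 -80.  188. ]
[283. 162.] [ 255  130   58   75 2910] [ 536. -305.  188.] [-1.00e-01 -9.27e+01  1.88e+02]
```

Emit:
apply_moves --commands '[[[0.1,0.25,0.2,0,0,0],[0,0.05,0.4,0,0,0],[-0.05,0.05,0.5,0,0,0],[-0.05,0.2,0.5,0,0,0],[0,0.3,0.4,0,0,0],[0,0,0,0,0,0]]]'

```text
clock: 33.25
eef_pos: [543.1, -270.6, 162.2]
tool_rot: [-1.571, -0.004, -0.124]
force: [-0.5, 1.1, -0.2]
width: -0.3
```

```bash
python3 plan.py 541 -265 158 -7 543 -251 139 -7 543 -245 118 -7
```

```text
now [ 543.1 -270.6  162.2] yaw -7.1 F [-0.5  1.1 -0.2] w -0.3 t 33.25
[[-0.07,0.1,0.13,0.0,-0.02,0.04],[0.01,0.47,0.35,0.0,-0.0,-0.0],[-0.02,0.52,0.15,-0.0,-0.0,-0.0]]
```

Emit:
apply_moves --commands '[[[-0.07,0.15,0.2,0,0,0],[0,0.3,0.3,0,0,0],[0,0.4,0.15,0,0,0],[0,0.3,0.05,0,0,0],[0,0.1,0,0,0,0],[0,0,0,0,0,0]]]'

```text
clock: 33.75
eef_pos: [548.1, -242.0, 119.2]
tool_rot: [-1.577, -0.011, -0.123]
force: [0.6, -0.0, 0.2]
width: -0.1
```

```bash
python3 plan.py 543 -245 118 -7; python3 - <<'E'
from h import *
b=lambda i:cv2.cvtColor(i,cv2.COLOR_RGB2BGR)
s=grab('scene');w=grab('wrist')
cv2.imwrite('pics/m4.png',np.hstack([cv2.resize(b(s['image'][130:280,90:290]),(400,300)),cv2.resize(b(w['image']),(400,300))]))
E
```

```text
now [ 548.1 -242.   119.2] yaw -7.1 F [ 0.6 -0.   0.2] w -0.1 t 33.75
[[-0.12,0.03,-0.09,0.07,-0.01,0.13]]
```

View pics/m4.png

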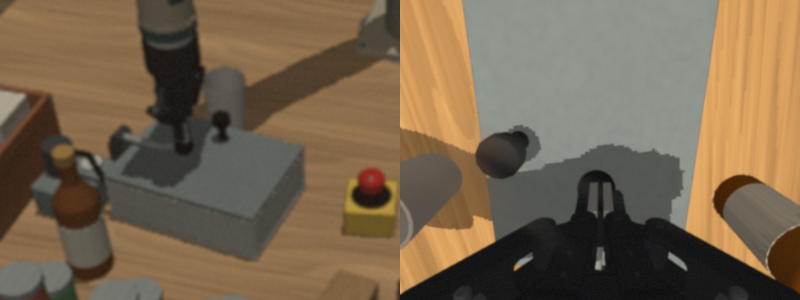

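The clamp bar now lies nearly flat with its ball under the fingertip. I'll press until it's firm.

Emit:
apply_moves --commands '[[[-0.1,0.1,0,0,0,0.1],[0,0.1,0,0,0,0],[0,0.1,0,0,0,0],[0,0.1,0,0,0,0],[0,0,0,0,0,0]]]'

```text
clock: 34.27
eef_pos: [549.3, -242.2, 119.3]
tool_rot: [-1.583, -0.015, -0.126]
force: [-0.3, 0.3, -0.2]
width: 0.0
```

Emit:
apply_moves --commands '[[[0,0.1,0,0,0,0],[0,0.15,0,0,0,0],[0,0.2,0,0,0,0]]]'

```text
clock: 34.52
eef_pos: [550.9, -242.6, 116.1]
tool_rot: [-1.588, -0.019, -0.129]
force: [-24.1, 9.3, 86.1]
width: -0.0
```

Emit:
apply_moves --commands '[[[0,-0.3,0,0,0,0],[0,-0.8,0,0,0,0],[0,-0.8,0,0,0,0],[0,-0.5,0,0,0,0],[0,0,0,0,0,0]]]'

```text
clock: 34.93
eef_pos: [549.6, -241.0, 218.7]
tool_rot: [-1.59, -0.021, -0.13]
force: [0.3, 0.0, -0.4]
width: 0.0
```

```bash
python3 plan.py 530 -100 190 -10 520.5 29 150 -20; python3 - <<'E'
from h import *
s=grab('scene');hsv=cv2.cvtColor(s['image'],cv2.COLOR_RGB2HSV)
red=((hsv[...,2]>60)&(hsv[...,1]>170)&((hsv[...,0]<6)|(hsv[...,0]>174)))[200:240,258:292]
yy,xx=np.nonzero(red);print('head',yy.mean()+200,yy.min()+200,yy.max()+200)
from lid import *
g=cv2.cvtColor(s['image'],cv2.COLOR_RGB2GRAY);m=(g<45).astype(np.uint8);m[:190]=0;m[230:]=0;m[:,:150]=0;m[:,230:]=0
n,l,t,c=cv2.connectedComponentsWithStats(m)
for i in range(1,n):
    if t[i,4]>15: print(c[i].round(1),t[i])
for th in (0,.05,.1,.2,.3): print(th,proj(s,W(1,-140+110*np.cos(th)-14*np.sin(th),90+110*np.sin(th)+14*np.cos(th))))
E
```

```text
now [ 549.6 -241.   218.7] yaw -7.5 F [ 0.3  0.  -0.4] w 0.0 t 34.93
[[-0.24,0.16,0.86,0.05,0.13,0.06],[-0.25,0.16,0.86,0.05,0.13,0.06],[-0.26,0.17,0.85,0.05,0.13,0.06],[-0.27,0.17,0.85,0.05,0.13,0.06],[-0.2,0.25,0.78,-0.0,0.5,-0.0],[-0.23,0.25,0.77,-0.0,0.5,-0.0],[-0.27,0.25,0.76,-0.0,0.5,-0.0],[-0.3,0.25,0.75,-0.0,0.5,-0.0]]
head 220.31623931623932 214 226
[200.3 194. ] [196 190   9  11  58]
[181.5 202.6] [177 198  10  10  82]
[151.3 202.5] [150 200   5   7  19]
0 [[181.21207426 202.7040923 ]]
0.05 [[180.6851147  201.31371898]]
0.1 [[180.24517531 199.43613107]]
0.2 [[178.8117531  196.29693774]]
0.3 [[177.07971899 193.34940064]]
```

The clamp is fully down: its ball is seen at (181.5,202.6) against (181.2,202.7) predicted for angle 0. That last press reached 86 N, so I'll go gentler. The button is still latched. Over to it.

Emit:
apply_moves --commands '[[[-0.15,0,0.6,0.1,0,0.1],[-0.25,0.15,0.85,0.1,0,0.1],[-0.25,0.15,0.85,0,0,0],[-0.25,0.2,0.85,0,0,0],[-0.15,0.2,0.85,0,0,0],[-0.1,0.25,0.85,0,0,0],[-0.1,0.2,0.7,0,0,0],[0,0.1,0.3,0,0,0]]]' --claw 85

```text
clock: 35.65
eef_pos: [523.8, -2.3, 150.4]
tool_rot: [-1.575, 0.014, -0.148]
force: [-0.7, -0.1, -0.1]
width: 84.5
```

Emit:
apply_moves --commands '[[[0,0,0,0,0,0],[0,0,0,0,0,0]]]'

```text
clock: 35.82
eef_pos: [521.1, 2.0, 146.3]
tool_rot: [-1.574, 0.022, -0.141]
force: [0.5, 1.1, -0.4]
width: 84.9
```

```bash
cat > head.py <<'E'
from h import *
d=grab('wrist');hsv=cv2.cvtColor(d['image'],cv2.COLOR_RGB2HSV)
red=((hsv[...,2]>50)&(hsv[...,1]>170)&((hsv[...,0]<6)|(hsv[...,0]>174))).astype(np.uint8)
n,l,t,c=cv2.connectedComponentsWithStats(red)
for i in range(1,n):
    if t[i,4]>200: print('red',c[i].round(),t[i],onz(d,c[i],85).round(1))
E
python3 head.py; python3 plan.py 520.5 29 110 -7
```

```text
red [278. 182.] [ 247  151   63   62 2928] [521.1  32.5  85. ]
now [521.1   1.6 146.3] yaw -8.1 F [ 0.1  0.4 -0.1] w 85.2 t 35.87
[[-0.05,0.45,0.34,0.02,-0.11,-0.13],[-0.05,0.45,0.34,0.02,-0.11,-0.13]]
```

Emit:
apply_moves --commands '[[[-0.05,0,0.4,0,-0.1,-0.13],[-0.05,0.2,0.3,0,-0.1,-0.13],[0,0.3,0,0,0,0],[0,0.2,0,0,0,0],[0,0,0,0,0,0],[0,0,0,0,0,0]]]'

```text
clock: 36.37
eef_pos: [521.8, 18.6, 116.0]
tool_rot: [-1.579, -0.002, -0.14]
force: [0.4, 0.1, 0.4]
width: 84.6
```

```bash
python3 head.py; python3 plan.py 521 30 105 -7 521 30 58 -7
```

```text
red [277. 221.] [ 242  187   72   69 3617] [521.  34.  85.]
now [521.8  18.3 116.1] yaw -8.1 F [-0.7 -0.1  0.6] w 85.2 t 36.42
[[-0.06,0.27,0.29,0.1,-0.21,0.02],[0.0,0.59,0.0,-0.0,-0.0,-0.0],[0.0,0.59,0.0,-0.0,-0.0,-0.0]]
```

Emit:
apply_moves --commands '[[[-0.06,0,0.35,0.1,-0.2,0],[0,0.2,0,0,0,0],[0,0.4,0,0,0,0],[0,0.4,0,0,0,0],[0,0.2,0,0,0,0],[0,0,0,0,0,0],[0,0,0,0,0,0]]]'

```text
clock: 37.0
eef_pos: [524.4, 33.7, 67.5]
tool_rot: [-1.568, -0.008, -0.123]
force: [0.4, 0.7, 0.6]
width: 85.1
```

```bash
python3 plan.py 521 31 58 -7
```

```text
now [524.4  33.7  67.5] yaw -7.0 F [0.4 0.7 0.6] w 85.1 t 37.0
[[-0.08,0.24,-0.08,-0.03,-0.01,0.09]]
```

Emit:
apply_moves --commands '[[[-0.08,0.1,-0.07,0,0,0.09],[0,0.1,0,0,0,0],[0,0,0,0,0,0],[0,0,0,0,0,0]]]'

```text
clock: 37.33
eef_pos: [521.6, 31.2, 60.3]
tool_rot: [-1.567, -0.001, -0.123]
force: [0.7, -0.7, 0.8]
width: 84.9
```

Emit:
apply_moves --commands '[[[0,0,0,0,0,0],[0,0,0,0,0,0],[0,0,0,0,0,0],[0,0,0,0,0,0],[0,0,0,0,0,0],[0,0,0,0,0,0],[0,0,0,0,0,0],[0,0,0,0,0,0]]]' --claw 30

```text
clock: 38.0
eef_pos: [522.4, 31.2, 61.7]
tool_rot: [-1.567, -0.004, -0.123]
force: [-0.1, -0.7, 1.1]
width: 37.3
```

Emit:
apply_moves --commands '[[[0,0,0,0,0.5,0],[0,0,0,0,0.9,0],[0,0,0,0,0.9,0],[0,0,0,0,0.9,0],[0,0,0,0,0.9,0],[0,0,0,0,0.9,0],[0,0,0,0,0.9,0],[0,0,0,0,0.9,0]]]'

```text
clock: 38.67
eef_pos: [523.2, 30.8, 61.9]
tool_rot: [-1.564, -0.002, -0.743]
force: [0.2, -0.7, 3.8]
width: 37.2
```

Emit:
apply_moves --commands '[[[0,0,0,0,0.9,0],[0,0,0,0,0.9,0],[0,0,0,0,0.9,0],[0,0,0,0,0.9,0],[0,0,0,0,0.5,0],[0,0,0,0,0,0]]]'

```text
clock: 39.17
eef_pos: [523.5, 30.3, 64.0]
tool_rot: [-1.563, -0.001, -1.121]
force: [-0.8, -0.0, 4.8]
width: 37.2
```

It turned 1.0 rad and there's now an upward push, as from a freed spring. I'll open and lift away.

Emit:
apply_moves --commands '[[[0,0,0,0,0,0],[0,0,0,0,0,0],[0,0,0,0,0,0],[0,0,0,0,0,0],[0,0,0,0,0,0],[0,0,0,0,0,0]]]' --claw 85

```text
clock: 39.67
eef_pos: [523.7, 30.7, 63.4]
tool_rot: [-1.563, -0.0, -1.116]
force: [-0.1, -1.1, 0.8]
width: 84.9
```

Emit:
apply_moves --commands '[[[0,-0.3,0,0,0,0],[0,-0.7,0,0,0,0],[0,-0.9,0,0,0,0],[0,-0.9,0,0,0,0],[0,-0.9,0,0,0,0],[0,-0.9,0,0,0,0],[0,-0.3,0,0,0,0],[0,0,0,0,0,0]]]'

```text
clock: 40.33
eef_pos: [520.7, 29.6, 265.8]
tool_rot: [-1.57, 0.003, -1.115]
force: [0.7, -0.4, -0.1]
width: 84.9
```

```bash
python3 - <<'E'
from h import *
from lid import *
s=grab('scene');t=grab('top');hsv=cv2.cvtColor(s['image'],cv2.COLOR_RGB2HSV)
red=((hsv[...,2]>60)&(hsv[...,1]>170)&((hsv[...,0]<6)|(hsv[...,0]>174)))[200:240,258:292]
yy,xx=np.nonzero(red);print('head',yy.mean()+200,yy.min()+200,yy.max()+200,'(up was 218.2 212 224)')
g=cv2.cvtColor(s['image'],cv2.COLOR_RGB2GRAY);m=(g<45).astype(np.uint8);m[:180]=0;m[230:]=0;m[:,:150]=0;m[:,230:]=0
n,l,q,c=cv2.connectedComponentsWithStats(m)
for i in range(1,n):
    if q[i,4]>15: print(c[i].round(1),q[i])
print('ball0',proj(s,W(1,-30,104)),'knob end shut',proj(s,W(-55,0,118)))
b=lambda i:cv2.cvtColor(i,cv2.COLOR_RGB2BGR)
cv2.imwrite('pics/m5.png',np.hstack([cv2.resize(b(s['image'][150:270,110:310]),(400,240)),cv2.resize(b(t['image'][90:300,110:460]),(400,240))]))
E
```

```text
head 218.5486725663717 213 224 (up was 218.2 212 224)
[200.2 191.6] [196 186   9  15  84]
[150.9 202.2] [150 199   5   8  17]
[181.3 203.1] [178 199   8   9  61]
ball0 [[181.21207426 202.7040923 ]] knob end shut [[199.05682913 190.10828607]]
```

View pics/m5.png

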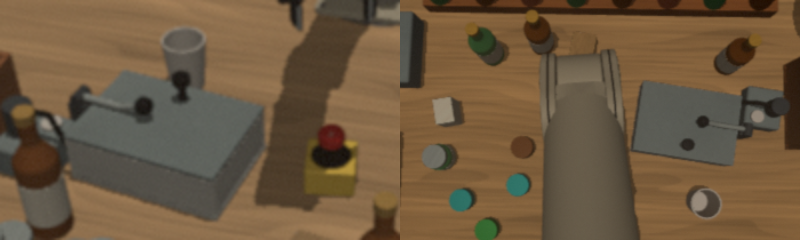

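```bash
python3 -c "
from h import *
finish_job(); print(st()['clock'])"
```

```text
the job is handed in; nothing more can be done
the job is handed in; nothing more can be done
```

The job is done and handed in at about 40 s of the 210 s allowed; no verdict was reported.

I pressed the stop button until it latched. I then stood the three low steel-capped jars in the chamber (there was no fourth), shut the lid and swung the clamp bar down. Last, I turned the head about 1.0 rad clockwise, let go, and lifted the gripper clear.

**Final camera checks**
- **Clamp:** the ball is at (181.3, 203.1) px, against (181.2, 202.7) predicted for fully down.
- **Lid:** it looks flat in the last picture, with the knob's blob about 2 px from its predicted end point. The fingertip also stopped firmly at 83 mm, the height of the shut lid.
- **Button:** the head rose 2.2 px from its latched position, which matches the 8.3 mm it had been down. Its position differs from the first image by 0.35 px; I put that down to the arm's shadow.
- **Jars:** all three were upright on the chamber floor in the last view before the lid closed, and I couldn't see inside after that.
- **Bystanders:** I saw none moved or knocked over; the arm hid part of the top view in the last picture.

**What went less well**
- The first press on the button slid off-centre on the dome, but it still latched.
- The last press on the clamp ball peaked at about 86 N at the wrist, higher than I meant but under the 120 N limit.
- The lid press reached about 41 N, with only the fingertips touching.

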